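# Load the parts tray, index it under the viewer and set the twist-lock column

### The arm

A 6-joint arm with a two-finger parallel gripper is mounted at the origin on the work surface. World frame = base frame: x ahead of the robot, y to its left, z up, the work surface at z = 0. Lengths are in m, angles in degrees, forces in N, time in s.
With the tool pointing down it reaches from about 0.325 to 1 m from the base axis. Payload 5.1 kg.
Tool frame: the origin (TCP) lies on the centre line of the jaws, within the pads' length; the fingertips stand 11 mm ahead of it and the grasp point (between the pads) lies 8 mm behind it; z points along the fingers, y is the direction in which the jaws open and shut (so a half turn about z gives the same grasp; the last joint's range is limited). The gripper opens to 85 mm and grips with 20 to 120 N. Pads are 22 mm wide; open, the fingers measure 114 mm over their backs; the gripper's body (76 mm by 85 mm) begins 54 mm behind the grasp point. The pads swing forward as they close: fully open they stand 13 mm farther back than shut.
Start: joints at [64.767, 7.093, 94.555, -0, 78.352, -4.733], TCP at [0.228, 0.609, 0.242] pointing down, gripper open.
Joint ranges: [-149.61, 149.61], [-58.7, 133.49], [1.44, 155.28], [-77.14, 257.14], [18.33, 153.61], [-166.67, 166.67]. Speed limits (degrees/s): [147.25, 147.25, 180, 180, 180, 180].

### API

Orientations are given as a 3x3 rotation matrix whose columns are the frame's x, y, z axes.
In Python, from rig import r gives the robot as it stands.
- The arm moves only by the tool move_arm, never from a script. Its argument "deltas" is a list of rows, each an object with "claw": the gripper command: -1 is fully open, 1 is shut, values between are in proportion; "delta_pos": the shift along the world's x, y, z in units of 25 mm (1.0 is 25 mm), a list of three; "roll": the turn about the world's z in units of 6 degrees (1.0 is 6 degrees). A call has 1 to 20 rows; each row shifts and turns the commanded pose from where the row before left it; what a row does not reach is not made up. A row lasts 1/8 s, in which the tool goes at most 62.5 mm and 10.7 degrees, less where a joint would pass 70% of its speed; a pose out of reach is approached as far as the arm can. A call is refused whole if a number of a shift passes 1 or a number of a turn 1, either way. A call with a gripper value outside its range is refused whole. The fingers move at their own pace and stop on an object; "newtons" is the grip in N (left out, the last holds). Time passes only in rows, so rows that do not move let the fingers close. It gives the time, the measured TCP pose, the force and the opening at its end, in the units of the state.
- r.get_obs(): the state, without advancing time (a new reading comes with each control period).
- r.read_camera(name): name is "scene" or "top" or "wrist"; returns the picture (480x640x3 uint8, red, green, blue); there is no depth.
- r.get_calibration(name): a dict with "intrinsics" (3x3 intrinsics, pixels), "k1" (the pictures are not rectified: a ray, as slopes to the right and down, at radius r is drawn at 1 + k1 r^2 times it, then the intrinsics apply), "R" (3x3) and "t" (3): a world point X has camera coordinates R X + t. Camera axes: x right, y down, z forward; pixel columns grow to the right and rows downward; lengths in m; the calibration is good to about 2 mm. A picture is of the moment at which its call begins: read the wrist's pose just before it. get_calibration takes no time and is no camera call; for the wrist camera it gives the pose at the moment of the call.
- r.hand_in(): hands the job in, once; it reports no verdict.
The state is a dict: "clock": time; "joint_pos": joint angles; "dq": joint speeds; "effort": joint torques, N m; "tcp_pos": TCP position; "tcp_rot": TCP orientation; "contact_force": force on the tool from outside, world axes, zero at the start; "wrist_torque": the same for the moment, N m; "finger_gap": opening from 0.0 (shut) to 1.0 (fully open).
Only numpy, scipy, OpenCV 4.12 (cv2) and the standard library are available. Lean on these libraries where they do the work, as an engineer would, in place of code of your own. Each camera call takes 0.05 s, during which the arm holds its last target. There are 200 camera calls.

### The job

Put every kit part from the dark mat into the grey tray of the viewing stand, side by side on the tray's floor, while the tray is at its loading notch; then pull up the spring knob, slide the carriage one notch so that the tray is under the viewer, and let the pin drop fully home. After that twist the viewer column clockwise by its grip bar to unlock it, raise it until the top of the collar disc is level with the brass gauge pointer, and twist it fully back to lock it with the viewer over the tray. Do not shift the gauge or the phone, spanner, tube and clear case.

Things in the scene. Friction and masses are not known exactly. Their poses are not given: they have to be found in the camera images.
- stand: Viewing stand, bolted down: aluminium base plate 260 x 375 x 12 mm. Origin under the plate (table level), 37.5 mm to the +y side of the plate's middle. Its x points from the tray side to the column side, its y is the way the carriage slides to its next notches, z up. In this frame the vertical column axis is at x 85, y 0 mm; the carriage runs along y at x -40 mm.
- tray_floor (a point): Middle of the inner floor of the grey open tray on the sliding carriage, floor 43 mm above the table; inside 150 mm along the stand's x and 86 mm along its y, walls 3 mm thick and 22 mm high above the floor. Axes parallel to the stand's. At the loading notch it is at stand x -40, y -100 mm; one notch on, it is at y 0, right under the viewer.
- carriage (a joint): Slide of the carriage (tray and index plunger) along the stand's +y in m, 0 at the loading notch (where it starts); notches at 0, 0.10 (viewing) and 0.20 (the end stop). Free to slide with about 2 N while the plunger is pulled up, else held by the pin.
- plunger (a joint): Height of the spring index plunger in m, growing upwards, 0 seated in a notch, stop at 0.016. The pin clears the rail above 0.011; spring pull 3.5 N seated to 7.5 N at the stop. Let go between notches, the pin rests on the rail at about 0.009, and drops in by itself when the carriage comes over a notch (within 2 mm or so).
- plunger_knob (a point): Middle of the black upright plunger knob, a cylinder 24 mm across and 26 mm high (from 13 mm below to 13 mm above this point; 75 mm above the table when seated), over a brass sleeve 18 mm across whose top lies 4 mm below the seated knob. On the carriage 100 mm to the stand's -y side of the tray's middle, its axis 54 mm from the tray's wall.
- viewer_bar (a point): Middle of the black grip bar on top of the telescoping column section, 56 mm long, 16 mm thick, 30 mm high (15 mm below to 15 mm above this point). x along the bar: parallel to the stand's x when locked. The section (bar, collar disc, arm and viewer together) twists and slides as one.
- viewer_lens (a point): Middle of the viewer's lens face, on the same section: a black upright cylinder 52 mm across, reaching from 10 to 60 mm above this point, hanging from an arm 125 mm from the column axis along the grip bar's -x; 80 mm lower than the bar's middle.
- twist (a joint): Twist of the telescoping section in rad, clockwise seen from above: 0 locked (end stop, viewer over the viewing place, where it starts), lock loosens along the way and is fully free from 0.4, end stop at 1.2 (viewer swung to the stand's +y side). About 0.3 N m to turn. Stays where left.
- extend (a joint): Slide of the telescoping section in m, growing upwards, 0 to 0.080; starts between 0 and 0.012. Locked it holds against 40 N; unlocked it moves with about 4 N down or 13 N up and stays where left.
- collar_top (a point): On the column axis in the top face of the dark steel collar disc (60 mm across, 10 mm thick) of the telescoping section, 35 mm below the middle of the grip bar.
- gauge_tip (a point): End of the brass height gauge's horizontal pointer (14 mm wide, 4 mm thick, on a slim post beside the column at stand x 115, y 100 mm), in its top face, 58 mm from the column axis on the stand's +y side. 175 to 210 mm above the table, preset for the job; the whole section must go up 13 to 60 mm to be level.
- mat: Dark work mat 220 x 170 x 2 mm fixed on the table to the robot's left, on which the kit parts lie. Origin under its middle.
- bracket: Kit part: aluminium angle bracket, foot 22 (x) x 18 (y) x 4 mm with an upright leg 4 mm thick and 20 mm tall in all at its +x end. Origin: centre of its underside, z up. Grip it across y (18 mm). May be absent.
- block: Kit part: aluminium block 22 (x) x 16 (y) x 15 mm. Origin: centre of its underside, z up. May be absent.
- spacer: Kit part: steel spacer, upright cylinder 22 mm across, 14 mm high. Origin: centre of its underside, z up. May be absent.
- thumbnut: Kit part: thumb nut, black disc 22 mm across and 10 mm high with a steel boss 12 mm across on top, 18 mm high in all. Origin: centre of its underside, z up. May be absent.
- nut: Kit part: square steel nut 20 x 20 x 12 mm. Origin: centre of its underside, z up. May be absent.
- lug: Kit part: small steel lug 22 (x) x 12 (y) x 10 mm. Origin: centre of its underside, z up. Grip it across y. May be absent.
- phone: Bystander: black phone 74 x 150 x 9 mm lying on the table to the right. Not to be moved.
- wrench: Bystander: steel spanner 150 mm long lying beyond the mat, at the robot's far left. Not to be moved.
- tube: Bystander: steel tube 20 mm across, standing 60 mm tall beyond the mat. Not to be moved.
- case: Bystander: clear open plastic case 90 x 150 x 30 mm on the table to the right. Not to be moved.

How it is judged (in metres and radians):
On the way, in this order (a step that is already met when the one before it is completed fails the run):
1. all kit parts that are present lie in the tray while the carriage is at its loading notch (x of bracket in the frame of tray_floor between -0.075 and 0.075 m and y of bracket in the frame of tray_floor between -0.043 and 0.043 m and z of bracket in the frame of tray_floor between -0.006 and 0.016 m and x of block in the frame of tray_floor between -0.075 and 0.075 m and y of block in the frame of tray_floor between -0.043 and 0.043 m and z of block in the frame of tray_floor between -0.006 and 0.016 m and x of spacer in the frame of tray_floor between -0.075 and 0.075 m and y of spacer in the frame of tray_floor between -0.043 and 0.043 m and z of spacer in the frame of tray_floor between -0.006 and 0.016 m and x of thumbnut in the frame of tray_floor between -0.075 and 0.075 m and y of thumbnut in the frame of tray_floor between -0.043 and 0.043 m and z of thumbnut in the frame of tray_floor between -0.006 and 0.016 m and x of nut in the frame of tray_floor between -0.075 and 0.075 m and y of nut in the frame of tray_floor between -0.043 and 0.043 m and z of nut in the frame of tray_floor between -0.006 and 0.016 m and x of lug in the frame of tray_floor between -0.075 and 0.075 m and y of lug in the frame of tray_floor between -0.043 and 0.043 m and z of lug in the frame of tray_floor between -0.006 and 0.016 m and value of joint carriage below 0.008 m), for 0.3 s.
2. the carriage is one notch on (0.10 m) with the plunger fully seated (value of joint carriage between 0.096 and 0.104 m and value of joint plunger below 0.003 m), for 0.3 s.
3. the column is twisted free (over 0.35 rad) and raised level with the gauge within 6 mm (value of joint twist above 0.35 rad and z of collar_top in the frame of gauge_tip between -0.006 and 0.006 m), for 0.1 s.
At the end, for the whole second after the job is handed in: every kit part present lies on the tray's floor inside its walls (origin less than 16 mm above the floor); carriage within 4 mm of the 0.10 m notch, plunger seated (below 3 mm); column twisted back to within 0.08 rad of its locked stop, its collar top level with the gauge tip within 6 mm (all of step 2 and x of bracket in the frame of tray_floor between -0.075 and 0.075 m and y of bracket in the frame of tray_floor between -0.043 and 0.043 m and z of bracket in the frame of tray_floor between -0.006 and 0.016 m and x of block in the frame of tray_floor between -0.075 and 0.075 m and y of block in the frame of tray_floor between -0.043 and 0.043 m and z of block in the frame of tray_floor between -0.006 and 0.016 m and x of spacer in the frame of tray_floor between -0.075 and 0.075 m and y of spacer in the frame of tray_floor between -0.043 and 0.043 m and z of spacer in the frame of tray_floor between -0.006 and 0.016 m and x of thumbnut in the frame of tray_floor between -0.075 and 0.075 m and y of thumbnut in the frame of tray_floor between -0.043 and 0.043 m and z of thumbnut in the frame of tray_floor between -0.006 and 0.016 m and x of nut in the frame of tray_floor between -0.075 and 0.075 m and y of nut in the frame of tray_floor between -0.043 and 0.043 m and z of nut in the frame of tray_floor between -0.006 and 0.016 m and x of lug in the frame of tray_floor between -0.075 and 0.075 m and y of lug in the frame of tray_floor between -0.043 and 0.043 m and z of lug in the frame of tray_floor between -0.006 and 0.016 m and z of collar_top in the frame of gauge_tip between -0.006 and 0.006 m and value of joint twist below 0.08 rad); the robot touches nothing.
It fails at once if the phone is shifted more than 30 mm (distance of phone from where it was at the start of the episode above 0.03 m).
It fails at once if the wrench is shifted more than 30 mm (distance of wrench from where it was at the start of the episode above 0.03 m).
It fails at once if the tube is shifted more than 30 mm (distance of tube from where it was at the start of the episode above 0.03 m).
It fails at once if the case is shifted more than 30 mm (distance of case from where it was at the start of the episode above 0.03 m).
It fails at once if the gauge pointer is shifted more than 4 mm (distance of gauge_tip from where it was at the start of the episode above 0.004 m).
Of bracket, block, spacer, thumbnut, nut, lug only 3 to 5 are there at a start; the rules pass over those that are not, and their reading is None.
At some moment in a run one of bracket, block, spacer, thumbnut, nut, lug may be knocked a few centimetres aside while the robot is not near it.
Once in a run the grip may slacken for a moment while it holds something.
It also fails if it takes over 210 s, if anything falls off the work surface, if the arm or the gripper's body presses on something with over 40 N, if the wrist force passes 120 N, or if a joint passes its speed limit or range.

## Working session

There is one attempt and no reset: what is moved stays moved. The work goes in short steps, Python scripts to look and compute and a tool call to move; the robot and the scene stay as the last step left them, time stands still between calls to the robot, and variables do not carry over. Pictures are saved under pics/ and viewed, about 12 in all and at most 16, crops included, and the job is handed in when it is done.

Besides the shell and the picture viewer there is one more tool, called as name([rows], argument=value, ...), one row to a line, values as JSON. move_arm: Moves the arm, as the interface text tells. Its arguments: {"type":"object","properties":{"deltas":{"type":"array","items":{"type":"object","properties":{"claw":{"type":"number"},"delta_pos":{"type":"array","items":{"type":"number"}},"roll":{"type":"number"}}}},"newtons":{"type":"number"}},"required":["deltas"]}

```bash
ls; mkdir -p pics; cat > h.py <<'E'
import numpy as np, cv2
from rig import r
def snap(n,f=None):
    c=r.get_calibration(n); im=r.read_camera(n)
    if f: cv2.imwrite(f'pics/{f}.png',im[:,:,::-1])
    return im,c
def ray(c,uv):
    K=np.array(c['intrinsics']);k=c['k1']
    d=np.array([(uv[0]-K[0,2])/K[0,0],(uv[1]-K[1,2])/K[1,1]]);s=d.copy()
    for _ in range(30): s=d/(1+k*(s@s))
    R=np.array(c['R']);t=np.array(c['t'])
    return -R.T@t, R.T@np.array([s[0],s[1],1])
def onz(c,uv,z):
    o,d=ray(c,uv); return o+d*(z-o[2])/d[2]
def proj(c,X):
    K=np.array(c['intrinsics']);p=np.array(c['R'])@X+np.array(c['t']);s=p[:2]/p[2];s=s*(1+c['k1']*(s@s))
    return np.array([K[0,0]*s[0]+K[0,2],K[1,1]*s[1]+K[1,2]])
E
python3 - <<'E'
from h import *
for n in ['scene','top','wrist']:
    im,c=snap(n,n+'0'); o,_=ray(c,(320,240)); print(n,o.round(3),onz(c,(320,240),0).round(3),c['k1'],np.array(c['intrinsics'])[0,0])
o=r.get_obs();print({k:np.round(v,3).tolist() for k,v in o.items()})
E
```

```text
pics
scene [ 1.1   -0.422  1.23 ] [0.505 0.07  0.   ] -0.10715102299837165 494.48512984593174
top [0.184 0.023 1.858] [0.612 0.063 0.   ] -0.10182812187868526 567.8849875787508
wrist [0.158 0.634 0.373] [0.27  0.597 0.   ] -0.03190575200519967 335.3872452524553
{'clock': 0.15, 'joint_pos': [64.769, 7.125, 94.616, -0.001, 78.353, -4.732], 'dq': [0.034, -0.126, -0.147, 0.165, 0.069, 0.077], 'effort': [0.001, -42.423, -36.601, -0.0, 0.005, 0.0], 'tcp_pos': [0.227, 0.608, 0.241], 'tcp_rot': [[-0.937, 0.35, -0.001], [0.35, 0.937, -0.001], [0.0, -0.002, -1.0]], 'contact_force': [1.201, 0.111, 0.456], 'wrist_torque': [0.031, -0.05, 0.04], 'finger_gap': 1.0}
```

View pics/top0.png

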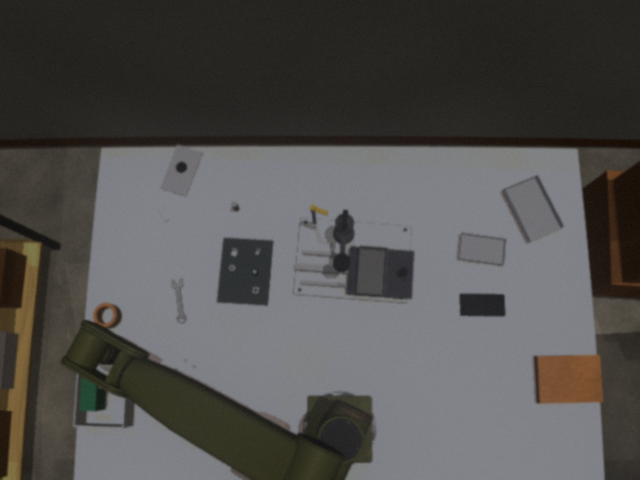

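View pics/wrist0.png

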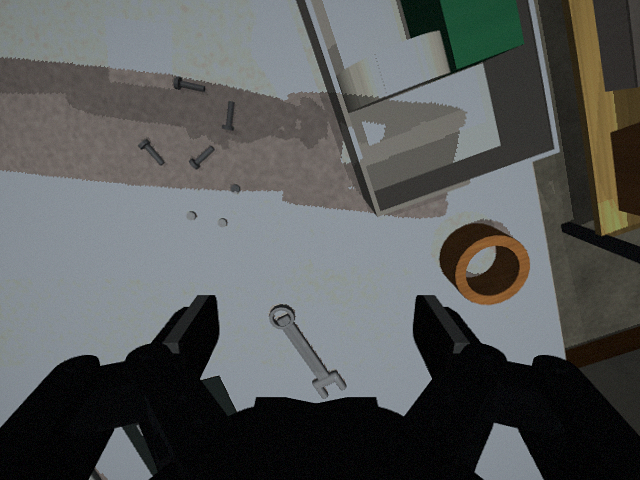

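View pics/scene0.png

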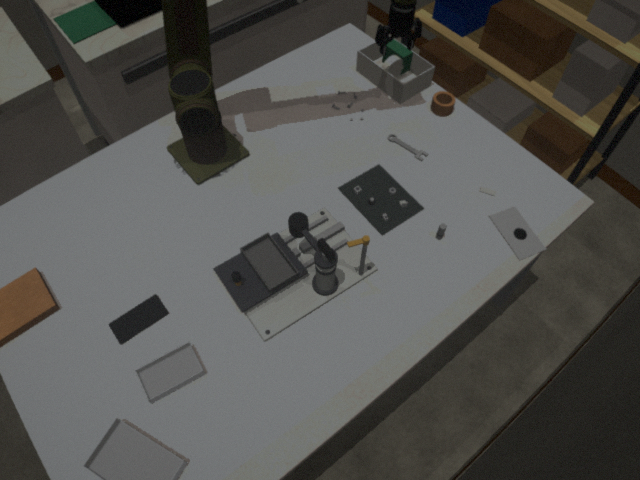

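The top view shows the mat around (245,270), four parts on it at (234,252), (257,252), (232,268), (255,290) plus a dark one at (254,271), and the stand around (352,260) with the tray at (371,271) and the knob at (403,271). The gauge is at (317,210).

```bash
python3 - <<'E'
from h import *
im=cv2.imread('pics/top0.png'); c=r.get_calibration('top')
for n,uv,z in [('mat c',(245,271),.002),('p',(234,252),.015),('p',(257,252),.015),('p',(232,268),.015),('p',(255,290),.015),('p',(254,271),.015),('knob',(403,271),.088),('col',(344,233),.1),('tube',(235,207),.06)]: print(n,onz(c,uv,z).round(3))
hsv=cv2.cvtColor(im,cv2.COLOR_BGR2HSV);g=cv2.cvtColor(im,cv2.COLOR_BGR2GRAY)
m=((g<85)&(np.indices(g.shape)[0]>200)).astype(np.uint8)
n,l,s,ce=cv2.connectedComponentsWithStats(m[200:320,200:440])
for i in range(n):
    if s[i][4]>300: print(s[i]+[200,200,0,0,0])
mm=np.zeros_like(m);mm[230:312,210:280]=m[230:312,210:280]
cn=max(cv2.findContours(mm,0,2)[0],key=cv2.contourArea); b=cv2.boxPoints(cv2.minAreaRect(cn));print([onz(c,p,.002).round(3)[:2].tolist() for p in b])
cv2.imwrite('pics/topcrop.png',cv2.resize(im[190:315,200:430],None,fx=3.4,fy=3.4,interpolation=cv2.INTER_CUBIC))
E
```

```text
mat c [0.505 0.312 0.002]
p [0.567 0.349 0.015]
p [0.567 0.272 0.015]
p [0.513 0.353 0.015]
p [0.44  0.275 0.015]
p [0.503 0.28  0.015]
knob [ 0.492 -0.202  0.088]
col [ 0.612 -0.015  0.1  ]
tube [0.709 0.344 0.06 ]
[  200   200   240   120 21245]
[ 322  210   92   89 4248]
[ 217  238   56   68 3200]
[[0.402, 0.402], [0.623, 0.395], [0.61, 0.222], [0.39, 0.233]]
```

View pics/topcrop.png

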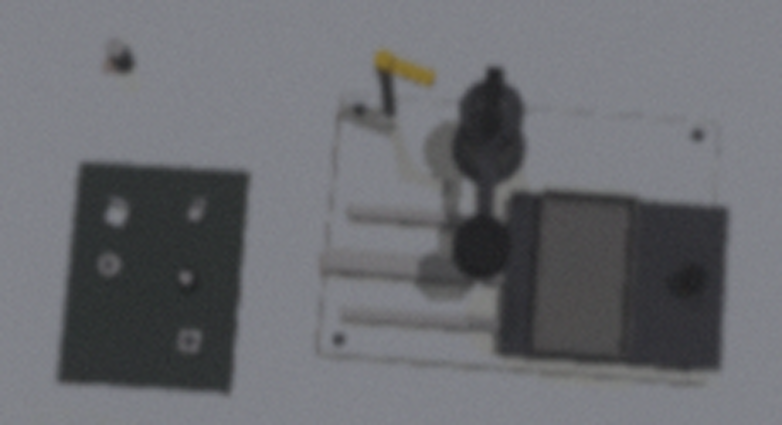

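Five parts are on the mat: two bright blocky ones on the top row, a ring (the spacer), a thumb nut and a square nut. I'll move the wrist camera over it.

move_arm([
  {"claw": -1,"delta_pos": [0.7,-1,-0.1],"roll": 0.285},
  {"claw": -1,"delta_pos": [0.7,-1,-0.1],"roll": 0.285},
  {"claw": -1,"delta_pos": [0.7,-1,-0.1],"roll": 0.285},
  {"claw": -1,"delta_pos": [0.7,-1,-0.1],"roll": 0.285},
  {"claw": -1,"delta_pos": [0.7,-1,-0.1],"roll": 0.285},
  {"claw": -1,"delta_pos": [0.7,-1,-0.1],"roll": 0.285},
  {"claw": -1,"delta_pos": [0.7,-1,-0.1],"roll": 0.285},
  {"claw": -1,"delta_pos": [0.7,-1,-0.1],"roll": 0.285},
  {"claw": -1,"delta_pos": [0.7,-1,-0.1],"roll": 0.285},
  {"claw": -1,"delta_pos": [0.7,-1,-0.1],"roll": 0.285},
  {"claw": -1,"delta_pos": [0.7,-1,-0.1],"roll": 0.285},
  {"claw": -1,"delta_pos": [0.7,-1,-0.1],"roll": 0.285},
  {"claw": -1,"delta_pos": [0,0,0]},
  {"claw": -1,"delta_pos": [0,0,0]},
])

```text
$.deltas[12]: bad value
```

```bash
python3 - <<'E'
from h import *
o=r.get_obs();print(o['tcp_pos'],np.round(o['tcp_rot'],3).tolist(),o['joint_pos'])
im,c=snap('wrist','w1')
import pickle;pickle.dump((im,c),open('w1.pkl','wb'))
E
```

```text
[0.22744705 0.60841282 0.24132853] [[-0.937, 0.35, -0.001], [0.35, 0.937, -0.001], [0.0, -0.002, -1.0]] [ 6.47692814e+01  7.12525720e+00  9.46163967e+01 -7.96655925e-04
  7.83527534e+01 -4.73211216e+00]
```

View pics/w1.png

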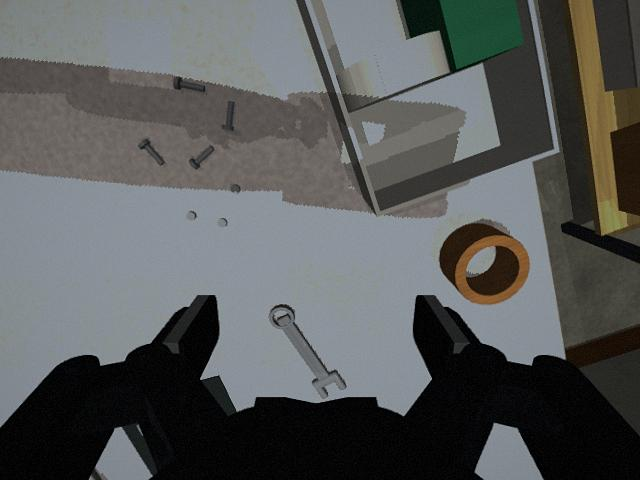

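The call was refused because every row needs a roll, so the picture is unchanged. I'll repeat it with the rolls filled in. That makes 5 pictures so far, plus this unhelpful one.

move_arm([
  {"claw": -1,"delta_pos": [0.7,-1,-0.1],"roll": 0.285},
  {"claw": -1,"delta_pos": [0.7,-1,-0.1],"roll": 0.285},
  {"claw": -1,"delta_pos": [0.7,-1,-0.1],"roll": 0.285},
  {"claw": -1,"delta_pos": [0.7,-1,-0.1],"roll": 0.285},
  {"claw": -1,"delta_pos": [0.7,-1,-0.1],"roll": 0.285},
  {"claw": -1,"delta_pos": [0.7,-1,-0.1],"roll": 0.285},
  {"claw": -1,"delta_pos": [0.7,-1,-0.1],"roll": 0.285},
  {"claw": -1,"delta_pos": [0.7,-1,-0.1],"roll": 0.285},
  {"claw": -1,"delta_pos": [0.7,-1,-0.1],"roll": 0.285},
  {"claw": -1,"delta_pos": [0.7,-1,-0.1],"roll": 0.285},
  {"claw": -1,"delta_pos": [0.7,-1,-0.1],"roll": 0.285},
  {"claw": -1,"delta_pos": [0.7,-1,-0.1],"roll": 0.285},
  {"claw": -1,"delta_pos": [0,0,0],"roll": 0},
  {"claw": -1,"delta_pos": [0,0,0],"roll": 0},
])

```text
clock: 1.95
tcp_pos: [0.4374, 0.3091, 0.2123]
tcp_rot: [[-1.0, 0.0, -0.0], [0.0, 1.0, 0.0], [0.0, 0.0, -1.0]]
contact_force: [0.4, -0.3, -0.0]
finger_gap: 0.998
```

```bash
python3 - <<'E'
from h import *
import pickle
im,c=snap('wrist','w1'); pickle.dump((im,c),open('w1.pkl','wb'))
print(r.get_obs()['joint_pos'])
E
```

```text
[ 2.95251517e+01 -6.28368805e+00  1.10927800e+02  2.09796325e-02
  7.53568851e+01 -6.05184497e+01]
```

View pics/w1.png

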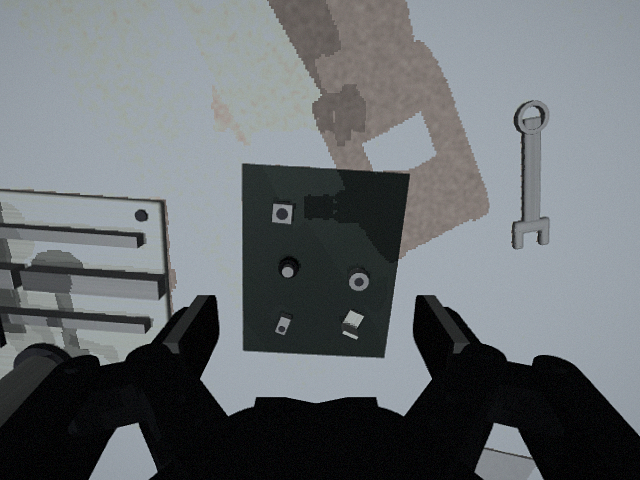

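Five parts: nut (282,213), thumb nut (288,267), spacer (359,280), lug (284,324), and what looks like the bracket (352,324). I'll segment them.

```bash
cat >> h.py <<'E'
def parts(im,c,roi,thr=75):
    x0,y0,x1,y1=roi
    g=cv2.cvtColor(im,cv2.COLOR_RGB2GRAY); m=np.zeros_like(g); m[y0:y1,x0:x1]=(g[y0:y1,x0:x1]>thr)*255
    out=[]
    for k in cv2.findContours(m,cv2.RETR_EXTERNAL,cv2.CHAIN_APPROX_NONE)[0]:
        if cv2.contourArea(k)>40: out.append(k[:,0].astype(float))
    return out
E
python3 - <<'E'
from h import *
import pickle
im,c=pickle.load(open('w1.pkl','rb'))
for k in parts(im,c,(250,185,388,350)):
    for z in (.012,.016):
        P=np.array([onz(c,p,z)[:2] for p in k]); (cx,cy),(w,h),a=cv2.minAreaRect((P*1000).astype(np.float32))
        print(k.mean(0).round(),z,np.round([cx,cy,w,h,a],1))
cv2.imwrite('pics/w1c.png',cv2.resize(im[180:360,240:410,::-1],None,fx=3.3,fy=3.3,interpolation=cv2.INTER_CUBIC))
# mat
g=cv2.cvtColor(im,cv2.COLOR_RGB2GRAY)
for p in [(243,164),(409,174),(385,357),(243,350)]: print(onz(c,p,.002).round(4))
E
```

```text
[350. 335.] 0.012 [581.2 347.5  18.7   4.6  63. ]
[350. 335.] 0.016 [578.6 347.   18.5   4.6  63. ]
[282. 326.] 0.012 [569.2 270.8  11.5  21.2  68.1]
[282. 326.] 0.016 [566.7 271.3  11.4  21.   68.1]
[353. 319.] 0.012 [560.9 350.4  17.7  17.7  63.9]
[353. 319.] 0.016 [558.5 349.9  17.5  17.5  63.9]
[358. 281.] 0.012 [515.2 354.8  20.7  20.   89.9]
[358. 281.] 0.016 [513.4 354.2  20.5  19.8  89.9]
[287. 272.] 0.012 [503.9 277.9  10.7  11.6  88.7]
[287. 272.] 0.016 [502.2 278.3  10.6  11.5  88.7]
[282. 213.] 0.012 [439.7 274.2  19.6  19.5  84.1]
[282. 213.] 0.016 [438.8 274.6  19.4  19.2  84.1]
[0.3913 0.2359 0.002 ]
[0.4014 0.4031 0.002 ]
[0.6191 0.3919 0.002 ]
[0.6089 0.2216 0.002 ]
```

View pics/w1c.png

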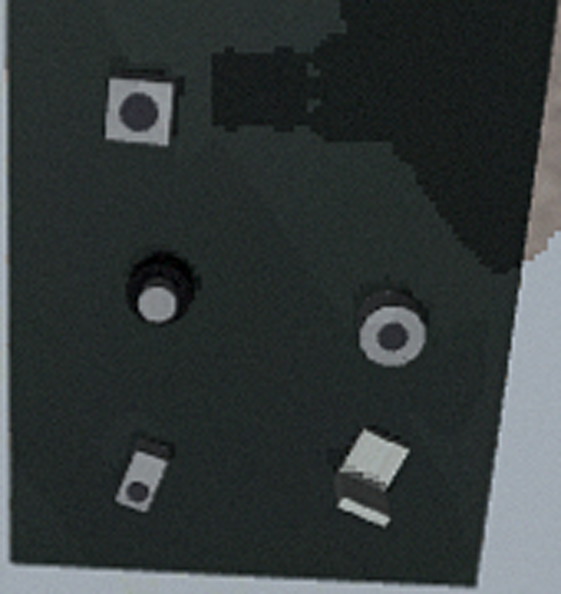

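The parts match the given sizes: nut 19.5 square, spacer about 20.5, lug 11.5 x 21, bracket leg 18.6 x 4.6. The block is absent. I'll start with the nut.

move_arm([
  {"claw": 0,"delta_pos": [0.04,-0.7,-0.9],"roll": -0.5},
  {"claw": 0,"delta_pos": [0.04,-0.69,-0.9],"roll": -0.48},
  {"claw": 0,"delta_pos": [0,0,-1],"roll": 0},
  {"claw": 0,"delta_pos": [0,0,-1],"roll": 0},
  {"claw": 0,"delta_pos": [0,0,-1],"roll": 0},
  {"claw": 0,"delta_pos": [0,0,-1],"roll": 0},
  {"claw": 0,"delta_pos": [0,0,-1],"roll": 0},
  {"claw": 0,"delta_pos": [0,0,-0.7],"roll": 0},
  {"claw": 0,"delta_pos": [0,0,-0.42],"roll": 0},
  {"claw": 0,"delta_pos": [0,0,0],"roll": 0},
  {"claw": 1,"delta_pos": [0,0,0],"roll": 0},
  {"claw": 1,"delta_pos": [0,0,0],"roll": 0},
  {"claw": 1,"delta_pos": [0,0,0],"roll": 0},
  {"claw": 1,"delta_pos": [0,0,0],"roll": 0},
], newtons=40)

```text
clock: 3.75
tcp_pos: [0.4406, 0.2745, 0.0155]
tcp_rot: [[-0.995, 0.102, 0.002], [0.102, 0.995, 0.001], [-0.002, 0.001, -1.0]]
contact_force: [-0.3, 0.6, 5.5]
finger_gap: 0.221
```

move_arm([
  {"claw": 1,"delta_pos": [0,0,0.9],"roll": 0},
  {"claw": 1,"delta_pos": [0,0,1],"roll": 0},
  {"claw": 1,"delta_pos": [0,-1,1],"roll": 0},
  {"claw": 1,"delta_pos": [0,-1,1],"roll": 0},
  {"claw": 1,"delta_pos": [0,-1,1],"roll": 0},
  {"claw": 1,"delta_pos": [0,-1,1],"roll": 0},
  {"claw": 1,"delta_pos": [0,-1,1],"roll": 0},
  {"claw": 1,"delta_pos": [0,-1,1],"roll": 0},
  {"claw": 1,"delta_pos": [0,-1,1],"roll": 0},
  {"claw": 1,"delta_pos": [0,-1,0.8],"roll": 0},
  {"claw": 1,"delta_pos": [0,-1,0.8],"roll": 0},
  {"claw": 1,"delta_pos": [0,-1,0],"roll": 0},
  {"claw": 1,"delta_pos": [0,-1,0],"roll": 0},
  {"claw": 1,"delta_pos": [0,-1,0],"roll": 0},
  {"claw": 1,"delta_pos": [0,-1,0],"roll": 0},
  {"claw": 1,"delta_pos": [0,-1,0],"roll": 0},
  {"claw": 1,"delta_pos": [0,-1,0],"roll": 0},
  {"claw": 1,"delta_pos": [0,0,0],"roll": 0},
  {"claw": 1,"delta_pos": [0,0,0],"roll": 0},
])

```text
clock: 6.12
tcp_pos: [0.4394, -0.1005, 0.2764]
tcp_rot: [[-0.995, 0.102, -0.001], [0.102, 0.995, 0.001], [0.001, 0.001, -1.0]]
contact_force: [-0.2, 0.3, -0.3]
finger_gap: 0.22
```

```bash
python3 - <<'E'
from h import *
import pickle
im,c=snap('wrist','w2'); pickle.dump((im,c),open('w2.pkl','wb'))
t,ct=snap('top'); pickle.dump((t,ct),open('t1.pkl','wb'))
E
```

```text
(no output)
```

View pics/w2.png

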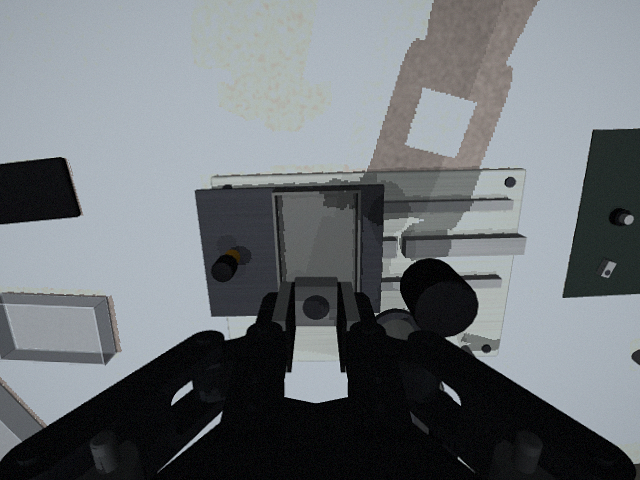

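The tray's near end is visible between columns 272–360 from row 190. The knob top is near (224,271) and the plate corners are near (212,177) and (525,169). The nut is held.

```bash
python3 - <<'E'
from h import *
import pickle
im,c=pickle.load(open('w2.pkl','rb'))
for n,uv,z in [('plate NL',(525,169),.012),('plate NR',(212,177),.012),('plate farL',(497,356),.012),('tray NR',(272,191),.065),('tray NL',(358,189),.065),('knob',(224,271),.088),('rail hole',(510,182),.012),('bolt far',(487,349),.012)]: print(n,onz(c,uv,z).round(4))
cv2.imwrite('pics/w2c.png',cv2.resize(im[160:340,185:385,::-1],None,fx=4,fy=3.3,interpolation=cv2.INTER_CUBIC)[:600])
ct=pickle.load(open('t1.pkl','rb'))[1]
for n,p in [('a',(345,103)),('b',(718,125)),('c',(705,380)),('d',(317,355))]: print(n,onz(ct,(200+p[0]/3.4,190+p[1]/3.4),.012).round(4))
E
```

```text
plate NL [0.4284 0.1484 0.012 ]
plate NR [ 0.4002 -0.2191  0.012 ]
plate farL [0.6867 0.1299 0.012 ]
tray NR [ 0.4163 -0.1435  0.065 ]
tray NL [ 0.4233 -0.0555  0.065 ]
knob [ 0.4897 -0.2012  0.088 ]
rail hole [0.4421 0.1313 0.012 ]
bolt far [0.6733 0.115  0.012 ]
a [0.6773 0.1258 0.012 ]
b [ 0.656  -0.2429  0.012 ]
c [ 0.4034 -0.2237  0.012 ]
d [0.4265 0.1492 0.012 ]
```

View pics/w2c.png

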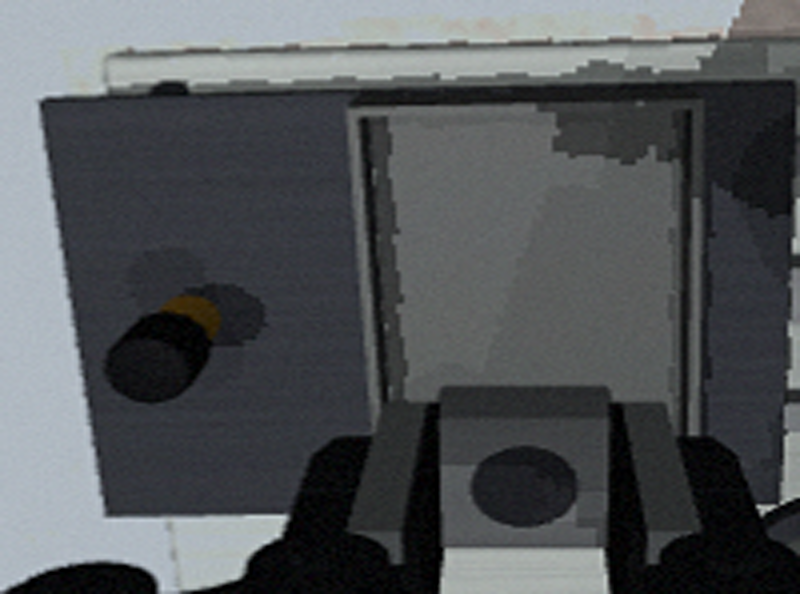

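The stand is yawed about -4.3° with its origin near (0.5465,-0.010), and the tray floor centre is near (0.499,-0.107). I'll place the five parts in a row along the tray's x at a 28 mm pitch, with the nut at the near end.

move_arm([
  {"claw": 1,"delta_pos": [0.16,-0.09,-1],"roll": 0.27},
  {"claw": 1,"delta_pos": [0,0,-1],"roll": 0},
  {"claw": 1,"delta_pos": [0,0,-1],"roll": 0},
  {"claw": 1,"delta_pos": [0,0,-1],"roll": 0},
  {"claw": 1,"delta_pos": [0,0,-1],"roll": 0},
  {"claw": 1,"delta_pos": [0,0,-1],"roll": 0},
  {"claw": 1,"delta_pos": [0,0,-1],"roll": 0},
  {"claw": 1,"delta_pos": [0,0,-1],"roll": 0},
  {"claw": 1,"delta_pos": [0,0,-0.5],"roll": 0},
  {"claw": 1,"delta_pos": [0,0,-0.2],"roll": 0},
  {"claw": 1,"delta_pos": [0,0,0],"roll": 0},
])

```text
clock: 7.6
tcp_pos: [0.444, -0.1031, 0.0597]
tcp_rot: [[-0.997, 0.074, 0.001], [0.074, 0.997, -0.0], [-0.001, -0.0, -1.0]]
contact_force: [0.1, 0.1, 0.1]
finger_gap: 0.219
```

move_arm([
  {"claw": 1,"delta_pos": [0,0,-0.1],"roll": 0},
  {"claw": 1,"delta_pos": [0,0,0],"roll": 0},
  {"claw": 0.1,"delta_pos": [0,0,0],"roll": 0},
  {"claw": 0.1,"delta_pos": [0,0,0],"roll": 0},
  {"claw": 0.1,"delta_pos": [0,0,0.5],"roll": 0},
  {"claw": 0.1,"delta_pos": [0,0,1],"roll": 0},
  {"claw": 0.1,"delta_pos": [0,0,1],"roll": 0},
  {"claw": 0.1,"delta_pos": [0,0,1],"roll": 0},
  {"claw": 0.1,"delta_pos": [0,0,1],"roll": 0},
  {"claw": 0.1,"delta_pos": [0,0.5,1],"roll": 0},
  {"claw": 0.1,"delta_pos": [0,1,1],"roll": 0},
  {"claw": 0.1,"delta_pos": [0,1,1],"roll": 0},
  {"claw": 0.1,"delta_pos": [0,1,0],"roll": 0},
  {"claw": 0.1,"delta_pos": [0,1,0],"roll": 0},
  {"claw": 0.1,"delta_pos": [0,1,0],"roll": 0},
  {"claw": 0.1,"delta_pos": [0,1,0],"roll": 0},
  {"claw": 0.1,"delta_pos": [0,1,0],"roll": 0},
  {"claw": 0.1,"delta_pos": [0,1,0],"roll": 0},
  {"claw": 0,"delta_pos": [0,1,0],"roll": 0},
  {"claw": 0,"delta_pos": [0,1,0],"roll": 0},
])

```text
clock: 10.1
tcp_pos: [0.4436, 0.1602, 0.2454]
tcp_rot: [[-0.997, 0.074, 0.001], [0.074, 0.997, 0.0], [-0.001, 0.0, -1.0]]
contact_force: [-0.3, -1.0, -0.0]
finger_gap: 0.502
```

move_arm([
  {"claw": 0,"delta_pos": [0,1,0],"roll": 0},
  {"claw": 0,"delta_pos": [0,1,0],"roll": 0},
  {"claw": 0,"delta_pos": [0,1,0],"roll": 0},
  {"claw": 0,"delta_pos": [0,1,0],"roll": 0},
  {"claw": 0,"delta_pos": [0,0.7,0],"roll": 0},
  {"claw": 0,"delta_pos": [0,0,0],"roll": 0},
])

```text
clock: 10.85
tcp_pos: [0.4436, 0.2775, 0.2447]
tcp_rot: [[-0.997, 0.072, 0.0], [0.072, 0.997, -0.0], [-0.0, -0.0, -1.0]]
contact_force: [0.3, -0.5, 0.6]
finger_gap: 0.5
```

```bash
cat >> h.py <<'E'
def look(save):
    im,c=snap('wrist',save)
    m=[(.3913,.2359),(.4014,.4031),(.6191,.3919),(.6089,.2216)]
    q=np.array([proj(c,np.array([*(np.array(p)*.97+np.array([.505,.313])*.03),.002])) for p in m]).astype(int)
    mask=np.zeros(im.shape[:2],np.uint8);cv2.fillPoly(mask,[q],255)
    g=cv2.cvtColor(im,cv2.COLOR_RGB2GRAY); g=np.where((mask>0)&(g>75),255,0).astype(np.uint8)
    for k in cv2.findContours(g,0,1)[0]:
        if cv2.contourArea(k)<40: continue
        k=k[:,0].astype(float);u=k.mean(0).round().tolist()
        for z in (.012,.020):
            P=np.array([onz(c,p,z)[:2] for p in k]); (cx,cy),(w,h),a=cv2.minAreaRect((P*1000).astype(np.float32)); print(u,z,np.round([cx,cy,w,h,a],1))
    return im,c
E
python3 -c "
from h import *
print(r.get_obs()['tcp_pos']);look('w3')"
```

```text
[0.44358844 0.27745631 0.24474123]
[318.0, 306.0] 0.012 [569.2 270.8  11.5  21.5  67.2]
[318.0, 306.0] 0.02 [564.8 271.1  11.3  21.1  67.2]
[387.0, 260.0] 0.012 [515.1 354.8  21.1  19.9  85.7]
[387.0, 260.0] 0.02 [511.9 353.2  20.7  19.4  85.7]
[321.0, 255.0] 0.012 [503.2 278.7  11.7  11.6  66.2]
[321.0, 255.0] 0.02 [500.3 278.8  11.5  11.3  66.2]
```

move_arm([
  {"claw": 0,"delta_pos": [0.8,0.05,-1],"roll": 0},
  {"claw": 0,"delta_pos": [0.8,0,-1],"roll": 0},
  {"claw": 0,"delta_pos": [0.67,0,-1],"roll": 0},
  {"claw": 0,"delta_pos": [0,0,-1],"roll": 0},
  {"claw": 0,"delta_pos": [0,0,-1],"roll": 0},
  {"claw": 0,"delta_pos": [0,0,-1],"roll": 0},
  {"claw": 0,"delta_pos": [0,0,-1],"roll": 0},
  {"claw": 0,"delta_pos": [0,0,-1],"roll": 0},
  {"claw": 0,"delta_pos": [0,0,-0.8],"roll": 0},
  {"claw": 0,"delta_pos": [0,0,-0.44],"roll": 0},
  {"claw": 0,"delta_pos": [0,0,0],"roll": 0},
  {"claw": 1,"delta_pos": [0,0,0],"roll": 0},
  {"claw": 1,"delta_pos": [0,0,0],"roll": 0},
  {"claw": 1,"delta_pos": [0,0,0],"roll": 0},
  {"claw": 1,"delta_pos": [0,0,0],"roll": 0},
])

```text
clock: 12.78
tcp_pos: [0.5013, 0.2784, 0.0145]
tcp_rot: [[-0.997, 0.074, 0.002], [0.074, 0.997, 0.001], [-0.002, 0.001, -1.0]]
contact_force: [0.5, -0.6, 6.5]
finger_gap: 0.23
```

move_arm([
  {"claw": 1,"delta_pos": [0,0,0.8],"roll": 0},
  {"claw": 1,"delta_pos": [0,0,1],"roll": 0},
  {"claw": 1,"delta_pos": [0,0,1],"roll": 0},
  {"claw": 1,"delta_pos": [0,-1,1],"roll": 0},
  {"claw": 1,"delta_pos": [0,-1,1],"roll": 0},
  {"claw": 1,"delta_pos": [0,-1,1],"roll": 0},
  {"claw": 1,"delta_pos": [-0.2,-1,1],"roll": 0},
  {"claw": 1,"delta_pos": [-0.2,-1,1],"roll": 0},
  {"claw": 1,"delta_pos": [-0.2,-1,1],"roll": 0},
  {"claw": 1,"delta_pos": [-0.2,-1,0.6],"roll": 0},
  {"claw": 1,"delta_pos": [-0.2,-1,0],"roll": 0},
  {"claw": 1,"delta_pos": [-0.2,-1,0],"roll": 0},
  {"claw": 1,"delta_pos": [0,-1,0],"roll": 0},
  {"claw": 1,"delta_pos": [0,-1,0],"roll": 0},
  {"claw": 1,"delta_pos": [0,-1,0],"roll": 0},
  {"claw": 1,"delta_pos": [0,-1,0],"roll": 0},
  {"claw": 1,"delta_pos": [0,-1,0],"roll": 0},
  {"claw": 1,"delta_pos": [0,-1,0],"roll": 0},
  {"claw": 1,"delta_pos": [0,-0.33,0],"roll": 0},
  {"claw": 1,"delta_pos": [0,0,0],"roll": 0},
])

```text
clock: 15.28
tcp_pos: [0.4702, -0.1051, 0.2486]
tcp_rot: [[-0.997, 0.075, 0.0], [0.075, 0.997, 0.0], [-0.0, 0.0, -1.0]]
contact_force: [-0.3, 0.7, -0.4]
finger_gap: 0.233
```

move_arm([
  {"claw": 1,"delta_pos": [0.04,0,-1],"roll": 0},
  {"claw": 1,"delta_pos": [0,0,-1],"roll": 0},
  {"claw": 1,"delta_pos": [0,0,-1],"roll": 0},
  {"claw": 1,"delta_pos": [0,0,-1],"roll": 0},
  {"claw": 1,"delta_pos": [0,0,-1],"roll": 0},
  {"claw": 1,"delta_pos": [0,0,-1],"roll": 0},
  {"claw": 1,"delta_pos": [0,0,-1],"roll": 0},
  {"claw": 1,"delta_pos": [0,0,-0.5],"roll": 0},
  {"claw": 1,"delta_pos": [0,0,-0.16],"roll": 0},
  {"claw": 1,"delta_pos": [0,0,0],"roll": 0},
  {"claw": 0.1,"delta_pos": [0,0,0],"roll": 0},
  {"claw": 0.1,"delta_pos": [0,0,0],"roll": 0},
  {"claw": 0.1,"delta_pos": [0,0,0.5],"roll": 0},
  {"claw": 0.1,"delta_pos": [0,0,1],"roll": 0},
  {"claw": 0.1,"delta_pos": [0,0,1],"roll": 0},
  {"claw": 0.1,"delta_pos": [0,0,1],"roll": 0},
  {"claw": 0.1,"delta_pos": [0,0,1],"roll": 0},
  {"claw": 0.1,"delta_pos": [-0.5,0.5,1],"roll": 0},
  {"claw": 0.1,"delta_pos": [-0.6,1,1],"roll": 0},
  {"claw": 0.1,"delta_pos": [-0.6,1,1],"roll": 0},
])

```text
clock: 17.77
tcp_pos: [0.4284, -0.0422, 0.2463]
tcp_rot: [[-0.997, 0.075, 0.002], [0.075, 0.997, -0.0], [-0.002, -0.0, -1.0]]
contact_force: [0.3, 0.3, -0.8]
finger_gap: 0.452
```

move_arm([
  {"claw": -1,"delta_pos": [0,1,0],"roll": 0},
  {"claw": -1,"delta_pos": [0,1,0],"roll": 0},
  {"claw": -1,"delta_pos": [0,1,0],"roll": 0},
  {"claw": -1,"delta_pos": [0,1,0],"roll": 0},
  {"claw": -1,"delta_pos": [0,1,0],"roll": 0},
  {"claw": -1,"delta_pos": [0,1,0],"roll": 0},
  {"claw": -1,"delta_pos": [0,1,0],"roll": 0},
  {"claw": -1,"delta_pos": [0,1,0],"roll": 0},
  {"claw": -1,"delta_pos": [0,1,0],"roll": 0},
  {"claw": -1,"delta_pos": [0,1,0],"roll": 0},
  {"claw": -1,"delta_pos": [0,1,0],"roll": 0},
  {"claw": -1,"delta_pos": [0,1,0],"roll": 0},
  {"claw": -1,"delta_pos": [0,1,0],"roll": 0},
  {"claw": -1,"delta_pos": [0,0.7,0],"roll": 0},
  {"claw": -1,"delta_pos": [0,0,0],"roll": 0},
])

```text
clock: 19.65
tcp_pos: [0.4289, 0.3004, 0.2448]
tcp_rot: [[-0.997, 0.072, 0.0], [0.072, 0.997, -0.0], [-0.0, 0.0, -1.0]]
contact_force: [-0.7, -0.6, -0.8]
finger_gap: 0.998
```

```bash
python3 -c "
from h import *
print(r.get_obs()['tcp_pos'],r.get_obs()['clock']);look('w4')"
```

```text
[0.42886152 0.30041644 0.24483301] 19.65
[300.0, 318.0] 0.012 [569.2 270.8  11.4  21.5  68.4]
[300.0, 318.0] 0.02 [564.5 271.6  11.1  21.   68.4]
[365.0, 308.0] 0.012 [561.5 350.5  17.6  17.4  63.6]
[365.0, 308.0] 0.02 [556.9 349.5  17.2  17.1  63.6]
[368.0, 273.0] 0.012 [515.1 354.7  20.   20.6  88. ]
[368.0, 273.0] 0.02 [511.6 353.6  19.6  20.1  88. ]
```

move_arm([
  {"claw": 0,"delta_pos": [0.9,0.6,-1],"roll": 0},
  {"claw": 0,"delta_pos": [0.9,0.6,-1],"roll": 0},
  {"claw": 0,"delta_pos": [0.9,0.6,-1],"roll": 0},
  {"claw": 0,"delta_pos": [0.68,0.35,-1],"roll": 0},
  {"claw": 0,"delta_pos": [0,0,-1],"roll": 0},
  {"claw": 0,"delta_pos": [0,0,-1],"roll": 0},
  {"claw": 0,"delta_pos": [0,0,-1],"roll": 0},
  {"claw": 0,"delta_pos": [0,0,-1],"roll": 0},
  {"claw": 0,"delta_pos": [0,0,-0.8],"roll": 0},
  {"claw": 0,"delta_pos": [0,0,-0.4],"roll": 0},
  {"claw": 0,"delta_pos": [0,0,0],"roll": 0},
  {"claw": 1,"delta_pos": [0,0,0],"roll": 0},
  {"claw": 1,"delta_pos": [0,0,0],"roll": 0},
  {"claw": 1,"delta_pos": [0,0,0],"roll": 0},
  {"claw": 1,"delta_pos": [0,0,0],"roll": 0},
])

```text
clock: 21.58
tcp_pos: [0.5144, 0.3541, 0.0157]
tcp_rot: [[-0.997, 0.074, 0.002], [0.074, 0.997, 0.001], [-0.002, 0.001, -1.0]]
contact_force: [0.8, 0.3, 7.0]
finger_gap: 0.233
```

move_arm([
  {"claw": 1,"delta_pos": [0,0,0.8],"roll": 0},
  {"claw": 1,"delta_pos": [0,0,1],"roll": 0},
  {"claw": 1,"delta_pos": [0,-1,1],"roll": 0},
  {"claw": 1,"delta_pos": [0,-1,1],"roll": 0},
  {"claw": 1,"delta_pos": [0,-1,1],"roll": 0},
  {"claw": 1,"delta_pos": [0,-1,1],"roll": 0},
  {"claw": 1,"delta_pos": [-0.2,-1,1],"roll": 0},
  {"claw": 1,"delta_pos": [-0.2,-1,1],"roll": 0},
  {"claw": 1,"delta_pos": [-0.2,-1,1],"roll": 0},
  {"claw": 1,"delta_pos": [0,-1,0.8],"roll": 0},
  {"claw": 1,"delta_pos": [0,-1,0],"roll": 0},
  {"claw": 1,"delta_pos": [0,-1,0],"roll": 0},
  {"claw": 1,"delta_pos": [0,-1,0],"roll": 0},
  {"claw": 1,"delta_pos": [0,-1,0],"roll": 0},
  {"claw": 1,"delta_pos": [0,-1,0],"roll": 0},
  {"claw": 1,"delta_pos": [0,-1,0],"roll": 0},
  {"claw": 1,"delta_pos": [0,-1,0],"roll": 0},
  {"claw": 1,"delta_pos": [0,-1,0],"roll": 0},
  {"claw": 1,"delta_pos": [0,-1,0],"roll": 0},
  {"claw": 1,"delta_pos": [0,-1,0],"roll": 0},
])

```text
clock: 24.08
tcp_pos: [0.4979, -0.0971, 0.2549]
tcp_rot: [[-0.997, 0.074, 0.0], [0.074, 0.997, -0.0], [-0.0, 0.0, -1.0]]
contact_force: [-0.5, 0.5, -0.3]
finger_gap: 0.23
```

move_arm([
  {"claw": 1,"delta_pos": [0,-0.44,0],"roll": 0},
  {"claw": 1,"delta_pos": [0,0,0],"roll": 0},
])

```text
clock: 24.32
tcp_pos: [0.4982, -0.1076, 0.2546]
tcp_rot: [[-0.997, 0.075, 0.0], [0.075, 0.997, 0.0], [-0.0, 0.0, -1.0]]
contact_force: [-0.4, 0.4, -1.3]
finger_gap: 0.231
```

```bash
python3 -c "
from h import *
print(r.get_obs()['tcp_pos']);im,c=snap('wrist','w5')
for X in [(.4433,-.1028,.055),(.4712,-.1049,.061),(.4991,-.107,.043)]: print(proj(c,np.array(X)))
cv2.imwrite('pics/w5c.png',cv2.resize(im[180:360,200:420,::-1],None,fx=3.3,fy=3.3))"
```

```text
[ 0.49821484 -0.10757844  0.25455576]
[316.73331815 155.02366525]
[316.76357449 184.99235799]
[316.69888962 209.31806957]
```

View pics/w5c.png

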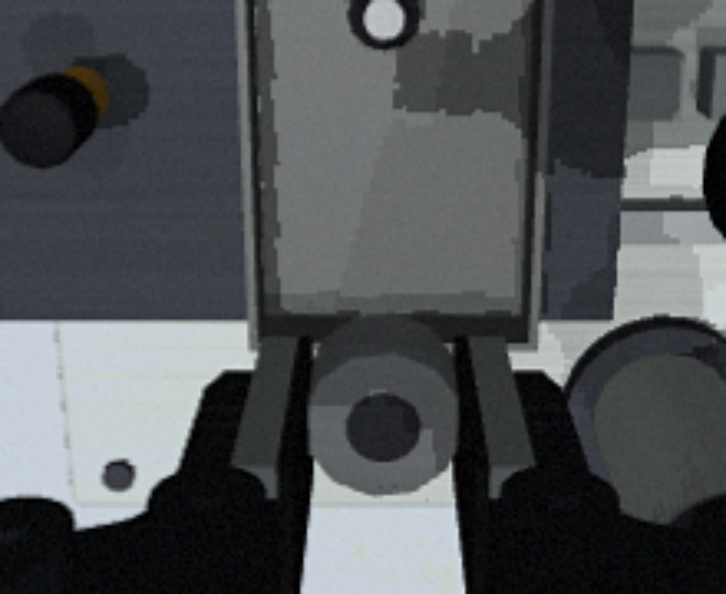

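The thumb nut lies where intended, at (316,185). The spacer is held. The tray rim centre is near column 320, so the tray is about 2 mm to the +y of my estimate. I'll use this picture to refine the tray and knob.

```bash
python3 -c "
from h import *
c=r.get_calibration('wrist')
for n,p,z in [('farR',(247,350),.065),('farL',(536,345),.065),('rimR y30',(239,30),.065),('rimL y30',(551,30),.065),('knob',(38,130),.088),('lens rim',(660,430),.11)]: print(n,onz(c,(200+p[0]/3.3,180+p[1]/3.3),z).round(4))"
```

```text
farR [ 0.5728 -0.1561  0.065 ]
farL [ 0.5781 -0.0645  0.065 ]
rimR y30 [ 0.4713 -0.1471  0.065 ]
rimL y30 [ 0.4782 -0.0566  0.065 ]
knob [ 0.4913 -0.2028  0.088 ]
lens rim [ 0.5853 -0.0359  0.11  ]
```

move_arm([
  {"claw": 1,"delta_pos": [0.04,0.04,-1],"roll": 0},
  {"claw": 1,"delta_pos": [0,0,-1],"roll": 0},
  {"claw": 1,"delta_pos": [0,0,-1],"roll": 0},
  {"claw": 1,"delta_pos": [0,0,-1],"roll": 0},
  {"claw": 1,"delta_pos": [0,0,-1],"roll": 0},
  {"claw": 1,"delta_pos": [0,0,-1],"roll": 0},
  {"claw": 1,"delta_pos": [0,0,-1],"roll": 0},
  {"claw": 1,"delta_pos": [0,0,-0.6],"roll": 0},
  {"claw": 1,"delta_pos": [0,0,-0.23],"roll": 0},
  {"claw": 1,"delta_pos": [0,0,0],"roll": 0},
  {"claw": 0.1,"delta_pos": [0,0,0],"roll": 0},
  {"claw": 0.1,"delta_pos": [0,0,0],"roll": 0},
  {"claw": 0.1,"delta_pos": [0,0,0.5],"roll": 0},
  {"claw": 0.1,"delta_pos": [0,0,1],"roll": 0},
  {"claw": 0.1,"delta_pos": [0,0,1],"roll": 0},
  {"claw": 0.1,"delta_pos": [0,0,1],"roll": 0},
  {"claw": 0.1,"delta_pos": [0,0,1],"roll": 0},
  {"claw": 0.1,"delta_pos": [-0.6,0,1],"roll": 0},
  {"claw": 0.1,"delta_pos": [-1,0.5,1],"roll": 0},
  {"claw": 0.1,"delta_pos": [-1,1,1],"roll": 0},
])

```text
clock: 26.88
tcp_pos: [0.4338, -0.069, 0.2481]
tcp_rot: [[-0.997, 0.076, 0.001], [0.076, 0.997, -0.0], [-0.001, -0.0, -1.0]]
contact_force: [0.4, 0.5, -0.5]
finger_gap: 0.449
```

move_arm([
  {"claw": -1,"delta_pos": [-0.2,1,0],"roll": 0},
  {"claw": -1,"delta_pos": [0,1,0],"roll": 0},
  {"claw": -1,"delta_pos": [0,1,0],"roll": 0},
  {"claw": -1,"delta_pos": [0,1,0],"roll": 0},
  {"claw": -1,"delta_pos": [0,1,0],"roll": 0},
  {"claw": -1,"delta_pos": [0,1,0],"roll": 0},
  {"claw": -1,"delta_pos": [0,1,0],"roll": 0},
  {"claw": -1,"delta_pos": [0,1,0],"roll": 0},
  {"claw": -1,"delta_pos": [0,1,0],"roll": 0},
  {"claw": -1,"delta_pos": [0,1,0],"roll": 0},
  {"claw": -1,"delta_pos": [0,1,0],"roll": -0.5},
  {"claw": -1,"delta_pos": [0,1,0],"roll": -0.8},
  {"claw": -1,"delta_pos": [0,1,0],"roll": -0.8},
  {"claw": -1,"delta_pos": [0,0.7,0],"roll": -0.8},
  {"claw": -1,"delta_pos": [0,0,0],"roll": 0},
])

```text
clock: 28.75
tcp_pos: [0.4293, 0.2743, 0.247]
tcp_rot: [[-0.931, 0.366, 0.001], [0.366, 0.931, 0.0], [-0.001, 0.001, -1.0]]
contact_force: [0.4, -0.7, -0.0]
finger_gap: 0.997
```

```bash
python3 -c "
from h import *
o=r.get_obs();print(o['tcp_pos'],np.degrees(np.arctan2(o['tcp_rot'][1][1],o['tcp_rot'][0][1])));look('w6')"
```

```text
[0.42933827 0.27425771 0.24703208] 68.51521059629086
[355.0, 309.0] 0.012 [568.9 271.1  11.1  19.3  68.3]
[355.0, 309.0] 0.02 [564.4 271.8  10.9  18.9  68.3]
[416.0, 282.0] 0.012 [561.4 350.4  18.4  17.5  63.5]
[416.0, 282.0] 0.02 [557.  349.3  18.   17.1  63.5]
```

move_arm([
  {"claw": 0,"delta_pos": [1,-0.14,-0.5],"roll": 0},
  {"claw": 0,"delta_pos": [1,0,-0.6],"roll": 0},
  {"claw": 0,"delta_pos": [1,0,-1],"roll": 0},
  {"claw": 0,"delta_pos": [1,0,-1],"roll": 0},
  {"claw": 0,"delta_pos": [1,0,-1],"roll": 0},
  {"claw": 0,"delta_pos": [0.58,0,-1],"roll": 0},
  {"claw": 0,"delta_pos": [0,0,-1],"roll": 0},
  {"claw": 0,"delta_pos": [0,0,-1],"roll": 0},
  {"claw": 0,"delta_pos": [0,0,-1],"roll": 0},
  {"claw": 0,"delta_pos": [0,0,-0.8],"roll": 0},
  {"claw": 0,"delta_pos": [0,0,-0.44],"roll": 0},
  {"claw": 0,"delta_pos": [0,0,0],"roll": 0},
  {"claw": 1,"delta_pos": [0,0,0],"roll": 0},
  {"claw": 1,"delta_pos": [0,0,0],"roll": 0},
  {"claw": 1,"delta_pos": [0,0,0],"roll": 0},
  {"claw": 1,"delta_pos": [0,0,0],"roll": 0},
])

```text
clock: 30.8
tcp_pos: [0.5696, 0.2703, 0.0135]
tcp_rot: [[-0.93, 0.369, 0.001], [0.369, 0.93, 0.0], [-0.001, 0.001, -1.0]]
contact_force: [-0.1, -0.3, 4.4]
finger_gap: 0.126
```

move_arm([
  {"claw": 1,"delta_pos": [0,0,0.8],"roll": 0},
  {"claw": 1,"delta_pos": [0,0,1],"roll": 0},
  {"claw": 1,"delta_pos": [-0.4,-0.5,1],"roll": 0.5},
  {"claw": 1,"delta_pos": [-0.4,-1,1],"roll": 0.5},
  {"claw": 1,"delta_pos": [-0.4,-1,1],"roll": 0.5},
  {"claw": 1,"delta_pos": [-0.4,-1,1],"roll": 0.5},
  {"claw": 1,"delta_pos": [-0.14,-1,1],"roll": 0.5},
  {"claw": 1,"delta_pos": [0,-1,1],"roll": 0.38},
  {"claw": 1,"delta_pos": [0,-1,1],"roll": 0},
  {"claw": 1,"delta_pos": [0,-1,0.86],"roll": 0},
  {"claw": 1,"delta_pos": [0,-1,0],"roll": 0},
  {"claw": 1,"delta_pos": [0,-1,0],"roll": 0},
  {"claw": 1,"delta_pos": [0,-1,0],"roll": 0},
  {"claw": 1,"delta_pos": [0,-1,0],"roll": 0},
  {"claw": 1,"delta_pos": [0,-1,0],"roll": 0},
  {"claw": 1,"delta_pos": [0,-1,0],"roll": 0},
  {"claw": 1,"delta_pos": [0,-1,0],"roll": 0},
  {"claw": 1,"delta_pos": [0,-0.6,0],"roll": 0},
  {"claw": 1,"delta_pos": [0,0,0],"roll": 0},
  {"claw": 1,"delta_pos": [0,0,0],"roll": 0},
])

```text
clock: 33.3
tcp_pos: [0.5254, -0.1068, 0.2542]
tcp_rot: [[-0.997, 0.076, 0.0], [0.076, 0.997, 0.0], [-0.0, 0.0, -1.0]]
contact_force: [0.5, 0.1, -0.0]
finger_gap: 0.126
```

move_arm([
  {"claw": 1,"delta_pos": [0.04,0,-1],"roll": 0},
  {"claw": 1,"delta_pos": [0,0,-1],"roll": 0},
  {"claw": 1,"delta_pos": [0,0,-1],"roll": 0},
  {"claw": 1,"delta_pos": [0,0,-1],"roll": 0},
  {"claw": 1,"delta_pos": [0,0,-1],"roll": 0},
  {"claw": 1,"delta_pos": [0,0,-1],"roll": 0},
  {"claw": 1,"delta_pos": [0,0,-1],"roll": 0},
  {"claw": 1,"delta_pos": [0,0,-0.7],"roll": 0},
  {"claw": 1,"delta_pos": [0,0,-0.22],"roll": 0},
  {"claw": 1,"delta_pos": [0,0,0],"roll": 0},
  {"claw": 0.3,"delta_pos": [0,0,0],"roll": 0},
  {"claw": 0.3,"delta_pos": [0,0,0],"roll": 0},
  {"claw": 0.3,"delta_pos": [0,0,0.5],"roll": 0},
  {"claw": 0.1,"delta_pos": [0,0,1],"roll": 0},
  {"claw": 0.1,"delta_pos": [0,0,1],"roll": 0},
  {"claw": 0.1,"delta_pos": [0,0,1],"roll": 0},
  {"claw": 0.1,"delta_pos": [0,0,1],"roll": 0},
  {"claw": 0.1,"delta_pos": [-0.6,0,1],"roll": 0},
  {"claw": 0.1,"delta_pos": [-1,0.5,1],"roll": 0},
  {"claw": 0.1,"delta_pos": [-1,1,1],"roll": 0},
])

```text
clock: 35.8
tcp_pos: [0.4608, -0.07, 0.2456]
tcp_rot: [[-0.997, 0.078, 0.001], [0.078, 0.997, -0.0], [-0.002, -0.0, -1.0]]
contact_force: [-0.0, 0.8, 0.1]
finger_gap: 0.448
```

move_arm([
  {"claw": -1,"delta_pos": [-0.4,1,0],"roll": 0},
  {"claw": -1,"delta_pos": [0,1,0],"roll": 0},
  {"claw": -1,"delta_pos": [0,1,0],"roll": 0},
  {"claw": -1,"delta_pos": [0,1,0],"roll": 0},
  {"claw": -1,"delta_pos": [0,1,0],"roll": 0},
  {"claw": -1,"delta_pos": [0,1,0],"roll": 0},
  {"claw": -1,"delta_pos": [0,1,0],"roll": 0},
  {"claw": -1,"delta_pos": [0,1,0],"roll": 0},
  {"claw": -1,"delta_pos": [0,1,0],"roll": 0},
  {"claw": -1,"delta_pos": [0,1,0],"roll": 0},
  {"claw": -1,"delta_pos": [0,1,0],"roll": 0},
  {"claw": -1,"delta_pos": [0,1,0],"roll": -0.8},
  {"claw": -1,"delta_pos": [0,1,0],"roll": -0.9},
  {"claw": -1,"delta_pos": [0,1,0],"roll": -0.9},
  {"claw": -1,"delta_pos": [0,1,0],"roll": -1},
  {"claw": -1,"delta_pos": [0,1,0],"roll": 0},
  {"claw": -1,"delta_pos": [0,0,0],"roll": 0},
])

```text
clock: 37.92
tcp_pos: [0.4513, 0.3311, 0.2446]
tcp_rot: [[-0.9, 0.436, 0.001], [0.436, 0.9, 0.001], [-0.001, 0.001, -1.0]]
contact_force: [-0.2, 0.2, 0.1]
finger_gap: 1.003
```

```bash
python3 -c "
from h import *
o=r.get_obs();print(o['clock'],o['tcp_pos'],np.degrees(np.arctan2(o['tcp_rot'][1][1],o['tcp_rot'][0][1])));look('w7')"
```

```text
37.925 [0.45133023 0.33111362 0.24464875] 64.1525143858619
[372.0, 279.0] 0.012 [561.7 351.3  17.8  16.8  64. ]
[372.0, 279.0] 0.02 [557.8 351.5  17.4  16.4  64. ]
```

move_arm([
  {"claw": 0,"delta_pos": [1,0.3,-0.5],"roll": 0},
  {"claw": 0,"delta_pos": [1,0.38,-0.6],"roll": 0},
  {"claw": 0,"delta_pos": [1,0,-1],"roll": 0},
  {"claw": 0,"delta_pos": [1,0,-1],"roll": 0},
  {"claw": 0,"delta_pos": [0.76,0,-1],"roll": 0},
  {"claw": 0,"delta_pos": [0,0,-1],"roll": 0},
  {"claw": 0,"delta_pos": [0,0,-1],"roll": 0},
  {"claw": 0,"delta_pos": [0,0,-1],"roll": 0},
  {"claw": 0,"delta_pos": [0,0,-1],"roll": 0},
  {"claw": 0,"delta_pos": [0,0,-0.8],"roll": 0},
  {"claw": 0,"delta_pos": [0,0,-0.36],"roll": 0},
  {"claw": 0,"delta_pos": [0,0,0],"roll": 0},
  {"claw": 1,"delta_pos": [0,0,0],"roll": 0},
  {"claw": 1,"delta_pos": [0,0,0],"roll": 0},
  {"claw": 1,"delta_pos": [0,0,0],"roll": 0},
  {"claw": 1,"delta_pos": [0,0,0],"roll": 0},
])

```text
clock: 39.98
tcp_pos: [0.5713, 0.3474, 0.0135]
tcp_rot: [[-0.899, 0.438, 0.002], [0.438, 0.899, 0.001], [-0.002, 0.002, -1.0]]
contact_force: [-0.4, -1.0, 5.8]
finger_gap: 0.194
```

move_arm([
  {"claw": 1,"delta_pos": [0,0,0.8],"roll": 0},
  {"claw": 1,"delta_pos": [0,0,1],"roll": 0},
  {"claw": 1,"delta_pos": [-0.2,-0.6,1],"roll": 0.5},
  {"claw": 1,"delta_pos": [-0.2,-1,1],"roll": 0.5},
  {"claw": 1,"delta_pos": [-0.21,-1,1],"roll": 0.5},
  {"claw": 1,"delta_pos": [0,-1,1],"roll": 0.5},
  {"claw": 1,"delta_pos": [0,-1,1],"roll": 0.5},
  {"claw": 1,"delta_pos": [0,-1,1],"roll": 0.5},
  {"claw": 1,"delta_pos": [0,-1,1],"roll": 0.6},
  {"claw": 1,"delta_pos": [0,-1,1],"roll": 0},
  {"claw": 1,"delta_pos": [0,-1,0],"roll": 0},
  {"claw": 1,"delta_pos": [0,-1,0],"roll": 0},
  {"claw": 1,"delta_pos": [0,-1,0],"roll": 0},
  {"claw": 1,"delta_pos": [0,-1,0],"roll": 0},
  {"claw": 1,"delta_pos": [0,-1,0],"roll": 0},
  {"claw": 1,"delta_pos": [0,-1,0],"roll": 0},
  {"claw": 1,"delta_pos": [0,-1,0],"roll": 0},
  {"claw": 1,"delta_pos": [0,-1,0],"roll": 0},
  {"claw": 1,"delta_pos": [0,-1,0],"roll": 0},
  {"claw": 1,"delta_pos": [0,-1,0],"roll": 0},
])

```text
clock: 42.48
tcp_pos: [0.5548, -0.0935, 0.2578]
tcp_rot: [[-0.997, 0.076, 0.001], [0.076, 0.997, 0.0], [-0.001, 0.0, -1.0]]
contact_force: [0.4, 0.2, 0.1]
finger_gap: 0.196
```

move_arm([
  {"claw": 1,"delta_pos": [0,-0.68,0],"roll": 0},
  {"claw": 1,"delta_pos": [0,0,0],"roll": 0},
])

```text
clock: 42.72
tcp_pos: [0.555, -0.1106, 0.2574]
tcp_rot: [[-0.997, 0.078, 0.0], [0.078, 0.997, 0.0], [-0.0, 0.0, -1.0]]
contact_force: [0.1, 0.9, 0.3]
finger_gap: 0.196
```

```bash
python3 -c "
from h import *
print(r.get_obs()['tcp_pos']);im,c=snap('wrist','w8')
cv2.imwrite('pics/w8c.png',cv2.resize(im[80:360,180:460,::-1],None,fx=2.1,fy=2.1))"
```

```text
[ 0.55501224 -0.11056108  0.25737235]
```

View pics/w8c.png

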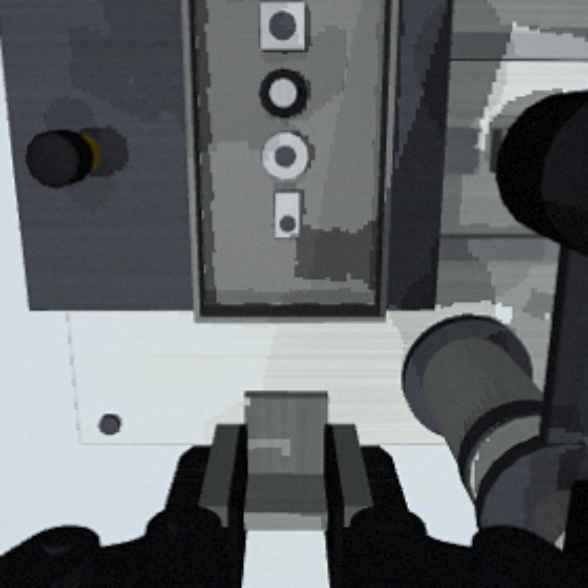

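All four parts sit in a row in the tray and the bracket is held upright. I'll place the bracket.

move_arm([
  {"claw": 1,"delta_pos": [0.04,0.04,-1],"roll": 0},
  {"claw": 1,"delta_pos": [0,0,-1],"roll": 0},
  {"claw": 1,"delta_pos": [0,0,-1],"roll": 0},
  {"claw": 1,"delta_pos": [0,0,-1],"roll": 0},
  {"claw": 1,"delta_pos": [0,0,-1],"roll": 0},
  {"claw": 1,"delta_pos": [0,0,-1],"roll": 0},
  {"claw": 1,"delta_pos": [0,0,-1],"roll": 0},
  {"claw": 1,"delta_pos": [0,0,-0.8],"roll": 0},
  {"claw": 1,"delta_pos": [0,0,-0.25],"roll": 0},
  {"claw": 1,"delta_pos": [0,0,0],"roll": 0},
  {"claw": 0.2,"delta_pos": [0,0,0],"roll": 0},
  {"claw": 0.2,"delta_pos": [0,0,0],"roll": 0},
  {"claw": 0.2,"delta_pos": [0,0,0.5],"roll": 0},
  {"claw": 0.2,"delta_pos": [0,0,1],"roll": 0},
  {"claw": 0.2,"delta_pos": [0,0,1],"roll": 0},
  {"claw": 0,"delta_pos": [0,0,1],"roll": 0},
  {"claw": 0,"delta_pos": [-0.6,-0.5,1],"roll": 0},
  {"claw": 0,"delta_pos": [-1,-1,1],"roll": 0},
  {"claw": -0.2,"delta_pos": [-1,-1,0],"roll": 0},
  {"claw": -0.2,"delta_pos": [0,-1,0],"roll": 0},
])

```text
clock: 45.28
tcp_pos: [0.4903, -0.1972, 0.1952]
tcp_rot: [[-0.997, 0.077, 0.002], [0.077, 0.997, -0.001], [-0.002, -0.001, -1.0]]
contact_force: [0.1, -0.2, 0.2]
finger_gap: 0.598
```

move_arm([
  {"claw": -0.2,"delta_pos": [0,0,0],"roll": 0},
  {"claw": -0.2,"delta_pos": [0,0,0],"roll": 0},
])

```text
clock: 45.52
tcp_pos: [0.4913, -0.1961, 0.1939]
tcp_rot: [[-0.997, 0.076, 0.001], [0.076, 0.997, 0.0], [-0.001, 0.0, -1.0]]
contact_force: [-0.2, 0.5, -0.1]
finger_gap: 0.599
```

```bash
python3 -c "
from h import *
import pickle
o=r.get_obs();print(o['tcp_pos'],o['clock'])
s,c=snap('scene','s1');t,ct=snap('top','t2'); pickle.dump((s,c),open('s1.pkl','wb'))
a=cv2.resize(s[190:360,200:400,::-1],None,fx=3,fy=3,interpolation=cv2.INTER_CUBIC)
cv2.imwrite('pics/s1c.png',a)"
```

```text
[ 0.49130248 -0.19610665  0.19385665] 45.525
```

View pics/s1c.png

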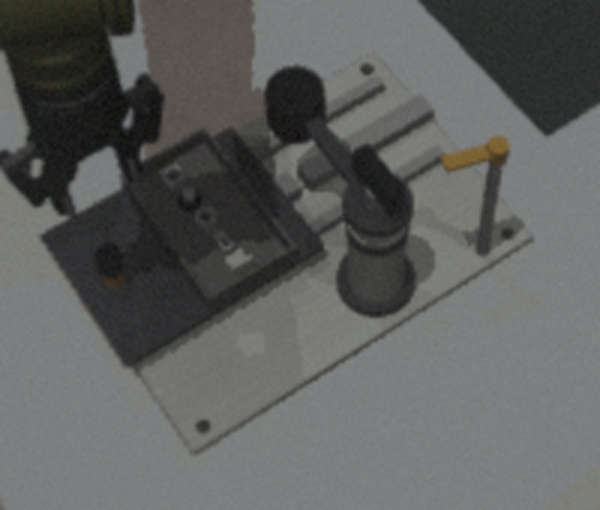

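All five parts are in the tray. Next I'll grip the knob.

move_arm([
  {"claw": -0.2,"delta_pos": [0,-0.3,-0.8],"roll": 0},
  {"claw": -0.2,"delta_pos": [0,0,-1],"roll": 0},
  {"claw": -0.2,"delta_pos": [0,0,-1],"roll": 0},
  {"claw": -0.2,"delta_pos": [0,0,-1],"roll": 0},
  {"claw": -0.2,"delta_pos": [0,0,-0.7],"roll": 0},
  {"claw": -0.2,"delta_pos": [0,0,-0.3],"roll": 0},
  {"claw": -0.2,"delta_pos": [0,0,0],"roll": 0},
  {"claw": 1,"delta_pos": [0,0,0],"roll": 0},
  {"claw": 1,"delta_pos": [0,0,0],"roll": 0},
  {"claw": 1,"delta_pos": [0,0,0],"roll": 0},
  {"claw": 1,"delta_pos": [0,0,0],"roll": 0},
  {"claw": 1,"delta_pos": [0,0,0],"roll": 0},
], newtons=60)

```text
clock: 47.12
tcp_pos: [0.492, -0.2041, 0.0747]
tcp_rot: [[-0.997, 0.076, 0.002], [0.076, 0.997, -0.0], [-0.002, -0.0, -1.0]]
contact_force: [-1.0, 3.5, 5.6]
finger_gap: 0.261
```

```bash
python3 -c "
from h import *
o=r.get_obs();print(o['tcp_pos'],o['contact_force'],o['finger_gap'])"
```

```text
[ 0.49200451 -0.2041055   0.07474224] [-0.9534022   3.46865571  5.58786062] 0.2613520343323397
```

move_arm([
  {"claw": 1,"delta_pos": [0,0,0.2],"roll": 0},
  {"claw": 1,"delta_pos": [0,0,0.2],"roll": 0},
  {"claw": 1,"delta_pos": [0,0,0.16],"roll": 0},
  {"claw": 1,"delta_pos": [0,0,0],"roll": 0},
  {"claw": 1,"delta_pos": [0,0,0],"roll": 0},
])

```text
clock: 47.75
tcp_pos: [0.4917, -0.204, 0.0867]
tcp_rot: [[-0.997, 0.076, 0.002], [0.076, 0.997, -0.001], [-0.002, -0.0, -1.0]]
contact_force: [6.7, -0.6, -6.3]
finger_gap: 0.254
```

move_arm([
  {"claw": 1,"delta_pos": [0,0,0.1],"roll": 0},
  {"claw": 1,"delta_pos": [0,0,0],"roll": 0},
  {"claw": 1,"delta_pos": [0.03,0.4,0],"roll": 0},
  {"claw": 1,"delta_pos": [0.03,0.4,0],"roll": 0},
  {"claw": 1,"delta_pos": [0.03,0.4,0],"roll": 0},
  {"claw": 1,"delta_pos": [0.03,0.4,0],"roll": 0},
  {"claw": 1,"delta_pos": [0,0,0],"roll": 0},
])

```text
clock: 48.62
tcp_pos: [0.4948, -0.1633, 0.0891]
tcp_rot: [[-0.997, 0.076, 0.002], [0.076, 0.997, 0.0], [-0.002, 0.0, -1.0]]
contact_force: [7.2, 1.2, -7.5]
finger_gap: 0.26
```

move_arm([
  {"claw": 1,"delta_pos": [0.03,0.4,0],"roll": 0},
  {"claw": 1,"delta_pos": [0.03,0.4,0],"roll": 0},
  {"claw": 1,"delta_pos": [0.03,0.4,0],"roll": 0},
  {"claw": 1,"delta_pos": [0.03,0.4,0],"roll": 0},
  {"claw": 1,"delta_pos": [0.03,0.4,0],"roll": 0},
  {"claw": 1,"delta_pos": [0.03,0.37,0],"roll": 0},
  {"claw": 1,"delta_pos": [0,0,0],"roll": 0},
  {"claw": 1,"delta_pos": [0,0,0],"roll": 0},
])

```text
clock: 49.62
tcp_pos: [0.4993, -0.1044, 0.0892]
tcp_rot: [[-0.997, 0.076, 0.002], [0.076, 0.997, 0.0], [-0.002, 0.0, -1.0]]
contact_force: [7.0, 0.9, -6.8]
finger_gap: 0.259
```

move_arm([
  {"claw": 1,"delta_pos": [0,0,-0.2],"roll": 0},
  {"claw": 1,"delta_pos": [0,0,-0.2],"roll": 0},
  {"claw": 1,"delta_pos": [0,0,-0.17],"roll": 0},
  {"claw": 1,"delta_pos": [0,0,0],"roll": 0},
  {"claw": 1,"delta_pos": [0,0,0],"roll": 0},
])

```text
clock: 50.25
tcp_pos: [0.4993, -0.1046, 0.0754]
tcp_rot: [[-0.997, 0.076, 0.002], [0.076, 0.997, -0.0], [-0.002, 0.0, -1.0]]
contact_force: [4.8, 1.0, -5.0]
finger_gap: 0.261
```

move_arm([
  {"claw": 1,"delta_pos": [0,0,-0.06],"roll": 0},
  {"claw": 1,"delta_pos": [0,0,-0.06],"roll": 0},
  {"claw": 1,"delta_pos": [0,0,0],"roll": 0},
])

```text
clock: 50.62
tcp_pos: [0.4995, -0.1051, 0.0746]
tcp_rot: [[-0.997, 0.076, 0.001], [0.076, 0.997, -0.001], [-0.001, -0.001, -1.0]]
contact_force: [-0.6, 0.6, 8.4]
finger_gap: 0.257
```

move_arm([
  {"claw": 0.3,"delta_pos": [0,0,0],"roll": 0},
  {"claw": 0,"delta_pos": [0,0,0],"roll": 0},
  {"claw": 0,"delta_pos": [0,0,0],"roll": 0},
  {"claw": 0,"delta_pos": [0,0,0],"roll": 0},
])

```text
clock: 51.12
tcp_pos: [0.4984, -0.1046, 0.0723]
tcp_rot: [[-0.997, 0.076, -0.001], [0.076, 0.997, 0.0], [0.001, 0.0, -1.0]]
contact_force: [-0.7, 0.7, -0.5]
finger_gap: 0.501
```

```bash
python3 -c "
from h import *
im,c=snap('wrist','w9')
cv2.imwrite('pics/w9c.png',im[100:420,:,::-1])"
```

```text
(no output)
```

View pics/w9c.png

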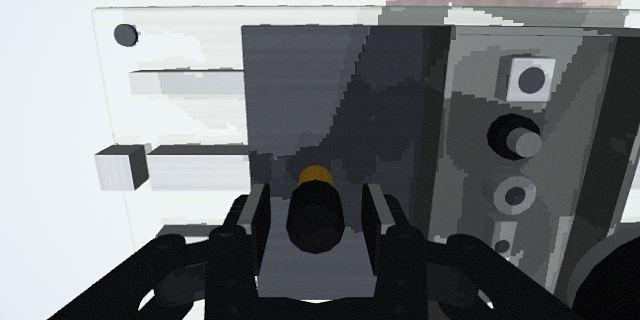

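The knob sits over its sleeve, and pushing down met a stop at the seated height. I'll confirm the pin with a small sideways nudge.

move_arm([
  {"claw": 1,"delta_pos": [0,0,0],"roll": 0},
  {"claw": 1,"delta_pos": [0,0,0],"roll": 0},
  {"claw": 1,"delta_pos": [0,0,0],"roll": 0},
  {"claw": 1,"delta_pos": [0.01,0.12,0],"roll": 0},
  {"claw": 1,"delta_pos": [0,0,0],"roll": 0},
  {"claw": 1,"delta_pos": [0,0,0],"roll": 0},
], newtons=30)

```text
clock: 51.92
tcp_pos: [0.4988, -0.1028, 0.0727]
tcp_rot: [[-0.997, 0.075, -0.0], [0.075, 0.997, -0.003], [0.0, -0.003, -1.0]]
contact_force: [-1.7, -5.4, 1.2]
finger_gap: 0.275
```

move_arm([
  {"claw": 0.3,"delta_pos": [-0.01,-0.1,0],"roll": 0},
  {"claw": 0,"delta_pos": [0,0,0],"roll": 0},
  {"claw": 0,"delta_pos": [0,0,0.5],"roll": 0},
  {"claw": 0,"delta_pos": [0,-0.4,1],"roll": 0},
  {"claw": 0,"delta_pos": [0,-0.4,1],"roll": 0},
  {"claw": 0,"delta_pos": [0,0,1],"roll": 0},
  {"claw": 0,"delta_pos": [0,0,1],"roll": 0},
  {"claw": 0,"delta_pos": [0,0,1],"roll": 0},
  {"claw": 0,"delta_pos": [0,0,1],"roll": 0},
  {"claw": 0,"delta_pos": [0,0,1],"roll": 0},
  {"claw": 0,"delta_pos": [0,0,1],"roll": 0},
  {"claw": 0,"delta_pos": [0,0,0],"roll": 0},
  {"claw": 0,"delta_pos": [0,0,0],"roll": 0},
])

```text
clock: 53.55
tcp_pos: [0.4983, -0.124, 0.2844]
tcp_rot: [[-0.997, 0.076, -0.001], [0.076, 0.997, 0.0], [0.001, 0.0, -1.0]]
contact_force: [0.4, 0.8, 0.7]
finger_gap: 0.498
```

```bash
python3 -c "
from h import *
import pickle
print(r.get_obs()['tcp_pos'],r.get_obs()['joint_pos'].round(0))
im,c=snap('wrist','w10');pickle.dump((im,c),open('w10.pkl','wb'))
s,cs=snap('scene','s2')
a=cv2.resize(s[190:330,280:400,::-1],None,fx=4,fy=4,interpolation=cv2.INTER_CUBIC)
b=im[60:480,:,::-1]
out=np.zeros((600,800,3),np.uint8); b=cv2.resize(b[:,300:],None,fx=.94,fy=.94); out[:b.shape[0],480:480+b.shape[1]]=b[:600,:320]; out[:560,:480]=a; cv2.imwrite('pics/c10.png',out)"
```

```text
[ 0.49831933 -0.12395633  0.28443217] [ -20.  -12.  109.    0.   83. -106.]
```

View pics/c10.png

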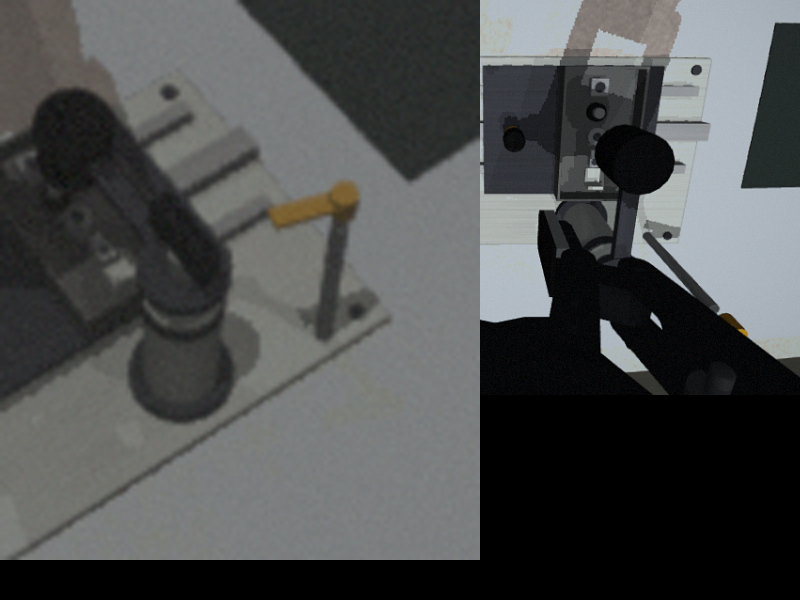

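The nudge met 5.4 N after 1.8 mm, so the carriage is pinned. The tray is under the viewer with its parts. Next I'll measure the gauge and bar heights from two wrist views, one on either side of the column.

move_arm([
  {"claw": 0,"delta_pos": [0.8,-0.2,0.1],"roll": 0},
  {"claw": 0,"delta_pos": [0.8,-0.2,0.1],"roll": 0},
  {"claw": 0,"delta_pos": [0.8,-0.2,0.1],"roll": 0},
  {"claw": 0,"delta_pos": [0.8,-0.2,0.1],"roll": 0},
  {"claw": 0,"delta_pos": [0.8,-0.2,0.1],"roll": 0},
  {"claw": 0,"delta_pos": [0.8,-0.2,0.1],"roll": 0},
  {"claw": 0,"delta_pos": [0.8,-0.2,0],"roll": 0},
  {"claw": 0,"delta_pos": [0.8,0,0],"roll": 0},
  {"claw": 0,"delta_pos": [0,0,0],"roll": 0},
  {"claw": 0,"delta_pos": [0,0,0],"roll": 0},
  {"claw": 0,"delta_pos": [0,0,0],"roll": 0},
])

```text
clock: 55.02
tcp_pos: [0.658, -0.1591, 0.2999]
tcp_rot: [[-0.997, 0.076, -0.0], [0.076, 0.997, 0.0], [0.001, 0.0, -1.0]]
contact_force: [0.1, 0.2, 0.4]
finger_gap: 0.502
```

```bash
python3 -c "
from h import *
import pickle
print(r.get_obs()['tcp_pos'])
im,c=snap('wrist','v1');pickle.dump((im,c),open('v1.pkl','wb'))"
```

```text
[ 0.65802875 -0.15911672  0.29989539]
```

move_arm([
  {"claw": 0,"delta_pos": [0,1,0],"roll": 0},
  {"claw": 0,"delta_pos": [0,1,0],"roll": 0},
  {"claw": 0,"delta_pos": [0,1,0],"roll": 0},
  {"claw": 0,"delta_pos": [0,1,0],"roll": 0},
  {"claw": 0,"delta_pos": [0,1,0],"roll": 0},
  {"claw": 0,"delta_pos": [0,1,0],"roll": 0},
  {"claw": 0,"delta_pos": [0,1,0],"roll": 0},
  {"claw": 0,"delta_pos": [0,1,0],"roll": 0},
  {"claw": 0,"delta_pos": [0,1,0],"roll": 0},
  {"claw": 0,"delta_pos": [0,1,0],"roll": 0},
  {"claw": 0,"delta_pos": [0,1,0],"roll": 0},
  {"claw": 0,"delta_pos": [0,0.4,0],"roll": 0},
  {"claw": 0,"delta_pos": [0,0,0],"roll": 0},
  {"claw": 0,"delta_pos": [0,0,0],"roll": 0},
  {"claw": 0,"delta_pos": [0,0,0],"roll": 0},
])

```text
clock: 56.95
tcp_pos: [0.6587, 0.125, 0.3001]
tcp_rot: [[-0.997, 0.077, -0.0], [0.077, 0.997, -0.0], [-0.0, -0.0, -1.0]]
contact_force: [-0.2, 0.6, -0.1]
finger_gap: 0.502
```

```bash
python3 -c "
from h import *
import pickle
print(r.get_obs()['tcp_pos'])
im,c=snap('wrist','v2');pickle.dump((im,c),open('v2.pkl','wb'))
im1,c1=pickle.load(open('v1.pkl','rb'))
def win(c,im):
    p=np.array([proj(c,np.array(X)) for X in [(.636,.041,.19),(.631,-.016,.205)]]); print(p.round(0)); m=p.mean(0)
    x=int(np.clip(m[0]-100,0,440));y=int(np.clip(m[1]-100,0,280));print('origin',x,y)
    return cv2.resize(im[y:y+200,x:x+200,::-1],(400,400),interpolation=cv2.INTER_CUBIC)
cv2.imwrite('pics/v12.png',np.hstack([win(c1,im1),win(c,im)]))"
```

```text
[0.65872962 0.12501944 0.30008275]
[[585. 189.]
 [521. 191.]]
origin 440 89
[[201. 216.]
 [114. 221.]]
origin 57 118
```

View pics/v12.png

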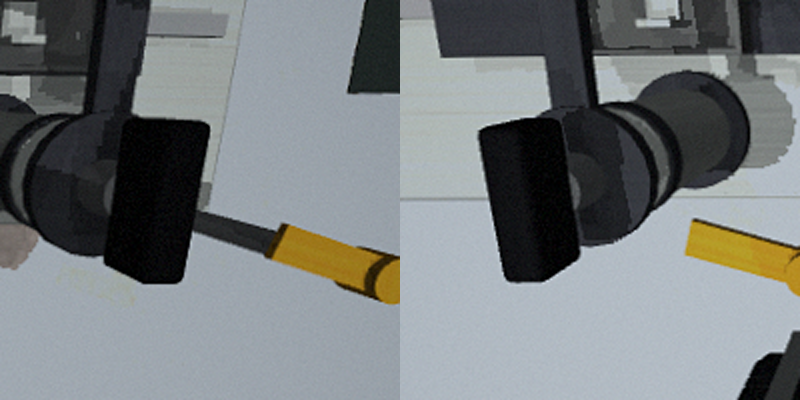

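Both views show the gauge tip (left crop near (284,242), right crop near (290,237)) and the bar's top outer edges. I'll triangulate them.

```bash
cat > m.py <<'E'
from h import *
import pickle
def tri(c1,p1,c2,p2):
    A=[];B=[]
    for c,p in((c1,p1),(c2,p2)):
        o,d=ray(c,p);d/=np.linalg.norm(d);M=np.eye(3)-np.outer(d,d);A.append(M);B.append(M@o)
    X=np.linalg.solve(sum(A),sum(B)); return X.round(4),[np.linalg.norm(m@X-b).round(4) for m,b in zip(A,B)]
E
python3 - <<'E'
from m import *
im1,c1=pickle.load(open('v1.pkl','rb'));im2,c2=pickle.load(open('v2.pkl','rb'))
# gauge tip corners from bright-yellow masks (top face)
for im,x0,y0 in((im1,560,185),(im2,180,205)):
    hsv=cv2.cvtColor(im,cv2.COLOR_RGB2HSV); 
    v=hsv[...,2];m=((hsv[...,0]>15)&(hsv[...,0]<35)&(hsv[...,1]>150)).astype(np.uint8)
    for y in range(y0+10,y0+40,4):
        xs=np.where(m[y])[0]; xs=xs[(xs>x0)] if len(xs) else xs
        if len(xs): print(y,[(x,v[y,x]) for x in xs[:9]])
# bar edges: dark <25
def edge(im,rows,xr,side):
    g=cv2.cvtColor(im,cv2.COLOR_RGB2GRAY).astype(int); out=[]
    for y in rows:
        xs=np.where(g[y,xr[0]:xr[1]]<28)[0]; out.append((xr[0]+(xs.max()+.5 if side else xs.min()-.5),y))
    return np.array(out)
e1=edge(im1,range(156,225,6),(490,560),1); e2=edge(im2,range(188,252,6),(90,140),0)
print(e1.tolist(),e2.tolist())
for z in (.19,.195,.2,.205,.21,.215):
    l1=np.array([onz(c1,p,z)[:2] for p in e1]);l2=np.array([onz(c2,p,z)[:2] for p in e2])
    f1=np.polyfit(l1[:,0],l1[:,1],1);f2=np.polyfit(l2[:,0],l2[:,1],1)
    print(z,f1,f2,(np.polyval(f1,.63)-np.polyval(f2,.63))*np.cos(np.arctan(f1[0])))
E
```

```text
203 [(np.int64(580), np.uint8(35)), (np.int64(581), np.uint8(41)), (np.int64(582), np.uint8(34)), (np.int64(583), np.uint8(121)), (np.int64(584), np.uint8(156)), (np.int64(585), np.uint8(159)), (np.int64(586), np.uint8(160)), (np.int64(587), np.uint8(161)), (np.int64(588), np.uint8(160))]
207 [(np.int64(577), np.uint8(51)), (np.int64(578), np.uint8(56)), (np.int64(579), np.uint8(54)), (np.int64(580), np.uint8(50)), (np.int64(581), np.uint8(114)), (np.int64(582), np.uint8(152)), (np.int64(583), np.uint8(162)), (np.int64(584), np.uint8(159)), (np.int64(585), np.uint8(156))]
211 [(np.int64(575), np.uint8(49)), (np.int64(576), np.uint8(38)), (np.int64(577), np.uint8(40)), (np.int64(578), np.uint8(49)), (np.int64(579), np.uint8(120)), (np.int64(580), np.uint8(167)), (np.int64(581), np.uint8(159)), (np.int64(582), np.uint8(160)), (np.int64(583), np.uint8(158))]
215 [(np.int64(573), np.uint8(53)), (np.int64(574), np.uint8(51)), (np.int64(575), np.uint8(48)), (np.int64(576), np.uint8(60)), (np.int64(577), np.uint8(123)), (np.int64(578), np.uint8(164)), (np.int64(579), np.uint8(158)), (np.int
[... 1948 characters left out ...]
.5, 204.0], [534.5, 210.0], [532.5, 216.0], [531.5, 222.0]] [[96.5, 188.0], [97.5, 194.0], [98.5, 200.0], [99.5, 206.0], [100.5, 212.0], [101.5, 218.0], [102.5, 224.0], [103.5, 230.0], [105.5, 236.0], [106.5, 242.0], [107.5, 248.0]]
0.19 [-0.07728492  0.054356  ] [-0.08013878  0.01625773] 0.039777586128509845
0.195 [-0.07728492  0.05097263] [-0.08013878  0.01958691] 0.03308499788501413
0.2 [-0.07728492  0.04758927] [-0.08013878  0.02291609] 0.026392409641518476
0.205 [-0.07728492  0.0442059 ] [-0.08013878  0.02624527] 0.01969982139802277
0.21 [-0.07728492  0.04082253] [-0.08013878  0.02957444] 0.013007233154527093
0.215 [-0.07728492  0.03743916] [-0.08013878  0.03290362] 0.006314644911031417
```

```bash
python3 - <<'E'
from m import *
c1=pickle.load(open('v1.pkl','rb'))[1];c2=pickle.load(open('v2.pkl','rb'))[1]
def lp(c,a,b,c_,p):
    o,d1=ray(c,a);_,d2=ray(c,b);n=np.cross(d1,d2);q,e=ray(c_,p);return (q+e*(n@(o-q))/(n@e)).round(4)
for p in [(582.7,203.5),(580.7,207),(578.7,211),(576.8,215)]: print(lp(c2,(201.6,233),(199.2,243),c1,p))
print(lp(c1,(582.9,203),(576.9,215),c2,(201.6,233)),lp(c1,(582.9,203),(576.9,215),c2,(199.3,243)))
print(r.get_obs()['tcp_pos'])
E
```

```text
[0.6469 0.0401 0.1911]
[0.6495 0.039  0.191 ]
[0.6524 0.0378 0.1912]
[0.6554 0.0366 0.1914]
[0.6484 0.0395 0.1911] [0.656  0.0365 0.1914]
[0.65875278 0.12502139 0.3001102 ]
```

Gauge top is at z ≈ 0.191 and bar top at ≈ 0.208, so the collar is at ≈ 0.158 and must go up about 33.4 mm. I'll move over the bar and grip it.

move_arm([
  {"claw": 0.2,"delta_pos": [-0.2,-0.93,0],"roll": 0},
  {"claw": 0.2,"delta_pos": [-0.2,-0.93,0],"roll": 0},
  {"claw": 0.2,"delta_pos": [-0.2,-0.93,0],"roll": 0},
  {"claw": 0.2,"delta_pos": [-0.2,-0.93,0],"roll": 0},
  {"claw": 0.2,"delta_pos": [-0.2,-0.93,0],"roll": 0},
  {"claw": 0.2,"delta_pos": [-0.11,-0.93,0],"roll": 0},
  {"claw": 0.2,"delta_pos": [0,0,-1],"roll": 0},
  {"claw": 0.2,"delta_pos": [0,0,-0.8],"roll": 0},
  {"claw": 0.2,"delta_pos": [0,0,0],"roll": 0},
  {"claw": 0.2,"delta_pos": [0,0,0],"roll": 0},
], newtons=60)

```text
clock: 58.25
tcp_pos: [0.6312, -0.0136, 0.2555]
tcp_rot: [[-0.997, 0.076, 0.0], [0.076, 0.997, -0.0], [-0.0, -0.0, -1.0]]
contact_force: [-0.2, 0.1, 1.2]
finger_gap: 0.395
```

```bash
python3 -c "
from h import *
print(r.get_obs()['tcp_pos'],r.get_obs()['finger_gap'],r.get_obs()['joint_pos'].round(1))"
```

```text
[ 0.63118927 -0.01360178  0.25550406] 0.3954967342920735 [ -6.1   4.3  96.3  -0.   79.4 -91.8]
```

move_arm([
  {"claw": 0.2,"delta_pos": [0,-0.03,-0.8],"roll": 0},
  {"claw": 0.2,"delta_pos": [0,0,-0.8],"roll": 0},
  {"claw": 0.2,"delta_pos": [0,0,-0.7],"roll": 0},
  {"claw": 0.2,"delta_pos": [0,0,-0.4],"roll": 0},
  {"claw": 0.2,"delta_pos": [0,0,0],"roll": 0},
  {"claw": 1,"delta_pos": [0,0,0],"roll": 0},
  {"claw": 1,"delta_pos": [0,0,0],"roll": 0},
  {"claw": 1,"delta_pos": [0,0,0],"roll": 0},
  {"claw": 1,"delta_pos": [0,0,0],"roll": 0},
], newtons=80)

```text
clock: 59.38
tcp_pos: [0.6312, -0.0141, 0.1884]
tcp_rot: [[-0.997, 0.076, 0.001], [0.076, 0.997, 0.001], [-0.001, 0.001, -1.0]]
contact_force: [-1.1, 2.5, 2.8]
finger_gap: 0.198
```

move_arm([
  {"claw": 1,"delta_pos": [0,0,0],"roll": -0.6},
  {"claw": 1,"delta_pos": [0,0,0],"roll": -0.6},
  {"claw": 1,"delta_pos": [0,0,0],"roll": -0.6},
  {"claw": 1,"delta_pos": [0,0,0],"roll": 0},
])

```text
clock: 59.88
tcp_pos: [0.6313, -0.0144, 0.1884]
tcp_rot: [[-0.965, 0.261, 0.001], [0.261, 0.965, -0.0], [-0.001, 0.0, -1.0]]
contact_force: [-1.2, 1.7, 3.1]
finger_gap: 0.196
```

move_arm([
  {"claw": 1,"delta_pos": [0,0,0],"roll": -0.6},
  {"claw": 1,"delta_pos": [0,0,0],"roll": -0.6},
  {"claw": 1,"delta_pos": [0,0,0],"roll": -0.6},
  {"claw": 1,"delta_pos": [0,0,0],"roll": -0.6},
  {"claw": 1,"delta_pos": [0,0,0],"roll": -0.6},
  {"claw": 1,"delta_pos": [0,0,0],"roll": -0.6},
  {"claw": 1,"delta_pos": [0,0,0],"roll": -0.6},
  {"claw": 1,"delta_pos": [0,0,0],"roll": 0},
])

```text
clock: 60.88
tcp_pos: [0.6313, -0.0146, 0.1884]
tcp_rot: [[-0.763, 0.647, 0.001], [0.647, 0.763, -0.0], [-0.001, 0.0, -1.0]]
contact_force: [-1.1, 1.0, 3.9]
finger_gap: 0.2
```

```bash
python3 -c "
from h import *
o=r.get_obs();print(o['tcp_pos'],o['contact_force'].round(1),o['wrist_torque'].round(2),o['finger_gap'])"
```

```text
[ 0.63128785 -0.01461265  0.18836345] [-1.1  1.   3.9] [ 0.19  0.13 -0.05] 0.20025013790650667
```

move_arm([
  {"claw": 1,"delta_pos": [0,0,0.2],"roll": 0},
  {"claw": 1,"delta_pos": [0,0,0.2],"roll": 0},
  {"claw": 1,"delta_pos": [0,0,0.2],"roll": 0},
  {"claw": 1,"delta_pos": [0,0,0.2],"roll": 0},
  {"claw": 1,"delta_pos": [0,0,0.2],"roll": 0},
  {"claw": 1,"delta_pos": [0,0,0.2],"roll": 0},
  {"claw": 1,"delta_pos": [0,0,0.16],"roll": 0},
  {"claw": 1,"delta_pos": [0,0,0],"roll": 0},
  {"claw": 1,"delta_pos": [0,0,0],"roll": 0},
  {"claw": 1,"delta_pos": [0,0,0],"roll": 0},
])

```text
clock: 62.12
tcp_pos: [0.6307, -0.0146, 0.2181]
tcp_rot: [[-0.763, 0.647, -0.001], [0.647, 0.763, 0.0], [0.001, -0.001, -1.0]]
contact_force: [6.6, 1.3, -9.5]
finger_gap: 0.197
```

move_arm([
  {"claw": 1,"delta_pos": [0,0,0.1],"roll": 0},
  {"claw": 1,"delta_pos": [0,0,0.05],"roll": 0},
  {"claw": 1,"delta_pos": [0,0,0],"roll": 0},
  {"claw": 1,"delta_pos": [0,0,0],"roll": 0},
])

```text
clock: 62.62
tcp_pos: [0.6307, -0.0146, 0.2214]
tcp_rot: [[-0.763, 0.647, -0.002], [0.647, 0.763, 0.0], [0.001, -0.001, -1.0]]
contact_force: [7.2, 0.9, -11.8]
finger_gap: 0.197
```

```bash
python3 - <<'E'
from m import *
s,cs=snap('scene','s3'); o=r.get_obs(); print(o['tcp_pos'],o['contact_force'].round(1))
# gauge tip + expected collar rim in scene crop, for later view
im,c=snap('wrist','v3'); pickle.dump((im,c),open('v3.pkl','wb'))
E
```

```text
[ 0.63071238 -0.01457256  0.22135594] [  6.7  -0.1 -12.3]
```

move_arm([
  {"claw": 0.4,"delta_pos": [0,0,0],"roll": 0},
  {"claw": 0.2,"delta_pos": [0,0,0],"roll": 0},
  {"claw": 0.2,"delta_pos": [0,0,0.5],"roll": 0},
  {"claw": 0.2,"delta_pos": [0,0,1],"roll": 0},
  {"claw": 0.2,"delta_pos": [0,0,1],"roll": 0},
  {"claw": 0.2,"delta_pos": [0,0,1],"roll": 0},
  {"claw": 0.2,"delta_pos": [0.2,-0.5,1],"roll": 0.9},
  {"claw": 0.2,"delta_pos": [0.2,-1,0],"roll": 0.9},
  {"claw": 0.2,"delta_pos": [0.2,-1,0],"roll": 0.9},
  {"claw": 0.2,"delta_pos": [0.2,-1,0],"roll": 0.9},
  {"claw": 0.2,"delta_pos": [0.2,-1,0],"roll": 0.9},
  {"claw": 0.2,"delta_pos": [0.1,-1,0],"roll": 0.9},
  {"claw": 0,"delta_pos": [0,-0.4,0],"roll": 0.6},
  {"claw": 0,"delta_pos": [0,0,0],"roll": 0},
  {"claw": 0,"delta_pos": [0,0,0],"roll": 0},
])

```text
clock: 64.6
tcp_pos: [0.6585, -0.1616, 0.3388]
tcp_rot: [[-0.997, 0.077, 0.001], [0.077, 0.997, -0.0], [-0.001, -0.0, -1.0]]
contact_force: [-1.2, -0.1, 0.6]
finger_gap: 0.5
```

```bash
python3 -c "
from m import *
print(r.get_obs()['tcp_pos'])
im,c=snap('wrist','v4');pickle.dump((im,c),open('v4.pkl','wb'))"
```

```text
[ 0.65848363 -0.16161351  0.33880519]
```

move_arm([
  {"claw": 0,"delta_pos": [0,1,0],"roll": 0},
  {"claw": 0,"delta_pos": [0,1,0],"roll": 0},
  {"claw": 0,"delta_pos": [0,1,0],"roll": 0},
  {"claw": 0,"delta_pos": [0,1,0],"roll": 0},
  {"claw": 0,"delta_pos": [0,1,0],"roll": 0},
  {"claw": 0,"delta_pos": [0,1,0],"roll": 0},
  {"claw": 0,"delta_pos": [0,1,0],"roll": 0},
  {"claw": 0,"delta_pos": [0,1,0],"roll": 0},
  {"claw": 0,"delta_pos": [0,1,0],"roll": 0},
  {"claw": 0,"delta_pos": [0,1,0],"roll": 0},
  {"claw": 0,"delta_pos": [0,1,0],"roll": 0},
  {"claw": 0,"delta_pos": [0,0.4,0],"roll": 0},
  {"claw": 0,"delta_pos": [0,0,0],"roll": 0},
  {"claw": 0,"delta_pos": [0,0,0],"roll": 0},
])

```text
clock: 66.4
tcp_pos: [0.6584, 0.1226, 0.3378]
tcp_rot: [[-0.997, 0.077, -0.0], [0.077, 0.997, -0.0], [0.0, -0.0, -1.0]]
contact_force: [0.6, -0.6, -0.9]
finger_gap: 0.499
```

```bash
python3 -c "
from m import *
print(r.get_obs()['tcp_pos'])
im,c=snap('wrist','v5');pickle.dump((im,c),open('v5.pkl','wb'))
im1,c1=pickle.load(open('v4.pkl','rb'))
def win(c,im):
    p=np.array([proj(c,np.array(X)) for X in [(.651,.038,.191),(.631,-.0144,.241)]]); print(p.round(0)); m=p.mean(0)
    x=int(np.clip(m[0]-100,0,440));y=int(np.clip(m[1]-100,0,280));print('origin',x,y)
    return cv2.resize(im[y:y+200,x:x+200,::-1],(400,400),interpolation=cv2.INTER_CUBIC)
cv2.imwrite('pics/v45.png',np.hstack([win(c1,im1),win(c,im)]))"
```

```text
[0.65840364 0.12257009 0.3378018 ]
[[548. 198.]
 [525. 189.]]
origin 436 93
[[218. 224.]
 [121. 220.]]
origin 69 121
```

View pics/v45.png

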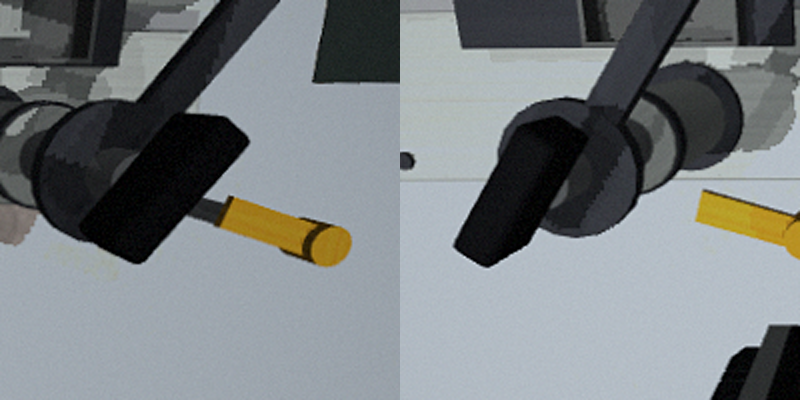

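The bar is twisted and raised. Its outer top edges run (248,143)–(138,263) in the left crop and (136,118)–(54,245) in the right crop. I'll repeat the same two-edge measurement.

```bash
python3 - <<'E'
from m import *
im1,c1=pickle.load(open('v4.pkl','rb'));im2,c2=pickle.load(open('v5.pkl','rb'))
def edge(im,rows,xr,side):
    g=cv2.cvtColor(im,cv2.COLOR_RGB2GRAY).astype(int); out=[]
    for y in rows:
        xs=np.where(g[y,xr[0]:xr[1]]<28)[0]; out.append((xr[0]+(xs.max()+.5 if side else xs.min()-.5),y))
    return np.array(out)
e1=edge(im1,range(170,220,4),(480,570),1); e2=edge(im2,range(190,238,4),(90,150),0)
print(e1[:,0].tolist(),e2[:,0].tolist())
for z in (.23,.235,.24,.245,.25):
    l1=np.array([onz(c1,p,z)[:2] for p in e1]);l2=np.array([onz(c2,p,z)[:2] for p in e2])
    f1=np.polyfit(l1[:,0],l1[:,1],1);f2=np.polyfit(l2[:,0],l2[:,1],1)
    print(z,np.degrees(np.arctan([f1[0],f2[0]])).round(2),((np.polyval(f1,.635)-np.polyval(f2,.635))*np.cos(np.arctan(f1[0]))).round(4))
# gauge tip re-check: yellow bright/dark end edge
for im,x0,x1,rows in((im1,530,600,range(195,208,3)),(im2,200,260,range(220,232,3))):
    hsv=cv2.cvtColor(im,cv2.COLOR_RGB2HSV);m=(hsv[...,0]>15)&(hsv[...,0]<35)&(hsv[...,1]>150)&(hsv[...,2]>110)
    print([(int(np.where(m[y,x0:x1])[0].min())+x0,y) for y in rows])
E
```

```text
[554.5, 551.5, 548.5, 544.5, 540.5, 536.5, 550.5, 531.5, 526.5, 522.5, 518.5, 515.5, 511.5] [123.5, 121.5, 119.5, 117.5, 115.5, 113.5, 111.5, 108.5, 106.5, 104.5, 102.5, 100.5]
0.23 [-40.35 -39.81] 0.0273
0.235 [-40.35 -39.81] 0.0222
0.24 [-40.35 -39.81] 0.0171
0.245 [-40.35 -39.81] 0.012
0.25 [-40.35 -39.81] 0.0069
[(551, 195), (550, 198), (548, 201), (547, 204), (549, 207)]
[(220, 220), (219, 223), (218, 226), (218, 229)]
```

The bar top is now at ≈ 0.240, so the collar is at ≈ 0.190–0.191 against the gauge at 0.191. The twist is ≈ 0.62 rad. I'll regrip and twist back.

move_arm([
  {"claw": 0,"delta_pos": [-0.2,-0.93,0],"roll": -0.85},
  {"claw": 0,"delta_pos": [-0.2,-0.93,0],"roll": -0.85},
  {"claw": 0,"delta_pos": [-0.2,-0.93,0],"roll": -0.85},
  {"claw": 0.2,"delta_pos": [-0.2,-0.93,0],"roll": -0.85},
  {"claw": 0.2,"delta_pos": [-0.2,-0.93,0],"roll": -0.85},
  {"claw": 0.2,"delta_pos": [-0.09,-0.83,0],"roll": -0.85},
  {"claw": 0.2,"delta_pos": [0,0,-1],"roll": -0.85},
  {"claw": 0.2,"delta_pos": [0,0,0],"roll": 0},
  {"claw": 0.2,"delta_pos": [0,0,0],"roll": 0},
], newtons=40)

```text
clock: 67.58
tcp_pos: [0.6313, -0.0142, 0.3134]
tcp_rot: [[-0.766, 0.643, 0.0], [0.643, 0.766, -0.0], [-0.0, 0.0, -1.0]]
contact_force: [0.5, 0.4, -0.1]
finger_gap: 0.397
```

Descending 91 mm to z ≈ 0.2224 and gripping gently.

move_arm([
  {"claw": 0.2,"delta_pos": [0,0,-1],"roll": 0},
  {"claw": 0.2,"delta_pos": [0,0,-1],"roll": 0},
  {"claw": 0.2,"delta_pos": [0,0,-1],"roll": 0},
  {"claw": 0.2,"delta_pos": [0,0,-0.44],"roll": 0},
  {"claw": 0.2,"delta_pos": [0,0,-0.2],"roll": 0},
  {"claw": 0.2,"delta_pos": [0,0,0],"roll": 0},
  {"claw": 0.45,"delta_pos": [0,0,0],"roll": 0},
  {"claw": 0.55,"delta_pos": [0,0,0.02],"roll": 0},
  {"claw": 0.65,"delta_pos": [0,0,0.02],"roll": 0},
  {"claw": 1,"delta_pos": [0,0,0.02],"roll": 0},
  {"claw": 1,"delta_pos": [0,0,0],"roll": 0},
  {"claw": 1,"delta_pos": [0,0,0],"roll": 0},
])

```text
clock: 69.08
tcp_pos: [0.6313, -0.0143, 0.2234]
tcp_rot: [[-0.765, 0.644, 0.0], [0.644, 0.765, -0.001], [-0.001, -0.0, -1.0]]
contact_force: [0.4, -4.1, 0.8]
finger_gap: 0.217
```

move_arm([
  {"claw": 1,"delta_pos": [0,0,0],"roll": 0.6},
  {"claw": 1,"delta_pos": [0,0,0],"roll": 0.6},
  {"claw": 1,"delta_pos": [0,0,0],"roll": 0.6},
  {"claw": 1,"delta_pos": [0,0,0],"roll": 0.6},
  {"claw": 1,"delta_pos": [0,0,0],"roll": 0.6},
  {"claw": 1,"delta_pos": [0,0,0],"roll": 0.6},
  {"claw": 1,"delta_pos": [0,0,0],"roll": 0.6},
  {"claw": 1,"delta_pos": [0,0,0],"roll": 0.6},
  {"claw": 1,"delta_pos": [0,0,0],"roll": 0.6},
  {"claw": 1,"delta_pos": [0,0,0],"roll": 0.5},
  {"claw": 1,"delta_pos": [0,0,0],"roll": 0.3},
  {"claw": 1,"delta_pos": [0,0,0],"roll": 0.3},
  {"claw": 1,"delta_pos": [0,0,0],"roll": 0},
])

```text
clock: 70.7
tcp_pos: [0.6313, -0.0138, 0.2234]
tcp_rot: [[-1.0, 0.019, 0.0], [0.019, 1.0, 0.0], [-0.0, 0.0, -1.0]]
contact_force: [1.6, -1.4, 0.6]
finger_gap: 0.217
```

```bash
python3 -c "
from h import *
o=r.get_obs();print(o['tcp_pos'],o['contact_force'].round(1),o['wrist_torque'].round(2),np.degrees(np.arctan2(o['tcp_rot'][1][1],o['tcp_rot'][0][1])),o['finger_gap'])"
```

```text
[ 0.63129914 -0.01383345  0.22343433] [ 1.6 -1.4  0.6] [-0.37 -0.09 -0.32] 88.92152182088775 0.2168520258584158
```

move_arm([
  {"claw": 0.5,"delta_pos": [0,0,0],"roll": -0.5},
  {"claw": 0.2,"delta_pos": [0,0,0],"roll": 0},
  {"claw": 0.2,"delta_pos": [0,0,0.5],"roll": 0},
  {"claw": 0.2,"delta_pos": [0,0,1],"roll": 0},
  {"claw": 0.2,"delta_pos": [0,0,1],"roll": 0},
  {"claw": 0.2,"delta_pos": [0,0,1],"roll": 0},
  {"claw": 0.2,"delta_pos": [0.2,-0.5,1],"roll": 0},
  {"claw": 0.2,"delta_pos": [0.2,-1,0],"roll": 0},
  {"claw": 0.2,"delta_pos": [0.2,-1,0],"roll": 0},
  {"claw": 0.2,"delta_pos": [0.2,-1,0],"roll": 0},
  {"claw": 0.2,"delta_pos": [0.2,-1,0],"roll": 0},
  {"claw": 0.2,"delta_pos": [0.1,-1,0],"roll": 0},
  {"claw": 0,"delta_pos": [0,-0.4,0],"roll": 0},
  {"claw": 0,"delta_pos": [0,0,0],"roll": 0},
  {"claw": 0,"delta_pos": [0,0,0],"roll": 0},
])

```text
clock: 72.58
tcp_pos: [0.6586, -0.1608, 0.3359]
tcp_rot: [[-0.998, 0.07, 0.0], [0.07, 0.998, 0.0], [-0.0, 0.0, -1.0]]
contact_force: [0.7, -0.3, 0.2]
finger_gap: 0.499
```

```bash
python3 -c "
from m import *
print(r.get_obs()['tcp_pos'])
im,c=snap('wrist','v6');pickle.dump((im,c),open('v6.pkl','wb'))"
```

```text
[ 0.6586302  -0.16084836  0.33590594]
```

move_arm([
  {"claw": 0,"delta_pos": [0,1,0],"roll": 0},
  {"claw": 0,"delta_pos": [0,1,0],"roll": 0},
  {"claw": 0,"delta_pos": [0,1,0],"roll": 0},
  {"claw": 0,"delta_pos": [0,1,0],"roll": 0},
  {"claw": 0,"delta_pos": [0,1,0],"roll": 0},
  {"claw": 0,"delta_pos": [0,1,0],"roll": 0},
  {"claw": 0,"delta_pos": [0,1,0],"roll": 0},
  {"claw": 0,"delta_pos": [0,1,0],"roll": 0},
  {"claw": 0,"delta_pos": [0,1,0],"roll": 0},
  {"claw": 0,"delta_pos": [0,1,0],"roll": 0},
  {"claw": 0,"delta_pos": [0,1,0],"roll": 0},
  {"claw": 0,"delta_pos": [0,0.4,0],"roll": 0},
  {"claw": 0,"delta_pos": [0,0,0],"roll": 0},
  {"claw": 0,"delta_pos": [0,0,0],"roll": 0},
])

```text
clock: 74.38
tcp_pos: [0.6587, 0.1231, 0.3358]
tcp_rot: [[-0.997, 0.071, 0.0], [0.071, 0.997, -0.0], [-0.0, -0.0, -1.0]]
contact_force: [-1.0, -0.8, 0.3]
finger_gap: 0.502
```

```bash
python3 - <<'E'
from m import *
print(r.get_obs()['tcp_pos'])
im2,c2=snap('wrist','v7');pickle.dump((im2,c2),open('v7.pkl','wb'))
im1,c1=pickle.load(open('v6.pkl','rb'))
X=np.array([[.631-.018,-.013,.241],[.631+.018,-.0158,.241]])
def edge(im,c,side):
    q=np.array([proj(c,x) for x in X]);ya,yb=sorted(q[:,1].astype(int));cx=int(q[:,0].mean())
    g=cv2.cvtColor(im,cv2.COLOR_RGB2GRAY).astype(int); out=[]
    for y in range(ya,yb,4):
        row=g[y]; x=cx
        while row[x]<28: x+=1 if side else -1
        out.append((x-.5 if side else x+.5,y))
    return np.array(out)
e1=edge(im1,c1,1);e2=edge(im2,c2,0);print(e1.tolist(),e2.tolist())
for z in (.235,.24,.245):
    l1=np.array([onz(c1,p,z)[:2] for p in e1]);l2=np.array([onz(c2,p,z)[:2] for p in e2])
    f1=np.polyfit(l1[:,0],l1[:,1],1);f2=np.polyfit(l2[:,0],l2[:,1],1)
    print(z,np.degrees(np.arctan([f1[0],f2[0]])).round(2),((np.polyval(f1,.631)-np.polyval(f2,.631))*np.cos(np.arctan(f1[0]))).round(4))
# gauge tip end edge in both views
L=[]
for im,c in((im1,c1),(im2,c2)):
    hsv=cv2.cvtColor(im,cv2.COLOR_RGB2HSV);m=(hsv[...,0]>15)&(hsv[...,0]<35)&(hsv[...,1]>150)&(hsv[...,2]>110)
    p=proj(c,np.array([.651,.038,.191])); x0=int(p[0])-25
    rows=range(int(p[1])-4,int(p[1])+5,2); L.append([(int(np.where(m[y,x0:x0+60])[0].min())+x0-.5,y) for y in rows])
print(L)
o,d1=ray(c2,L[1][0]);_,d2=ray(c2,L[1][-1]);n=np.cross(d1,d2)
for p in L[0][::2]:
    q,e=ray(c1,p);print((q+e*(n@(o-q))/(n@e)).round(4))
E
```

```text
[0.65865717 0.12308156 0.3358194 ]
[[542.5, 163.0], [541.5, 167.0], [541.5, 171.0], [540.5, 175.0], [539.5, 179.0], [538.5, 183.0], [537.5, 187.0], [536.5, 191.0], [537.5, 195.0], [536.5, 199.0], [535.5, 203.0], [534.5, 207.0], [533.5, 211.0], [532.5, 215.0]] [[103.5, 193.0], [103.5, 197.0], [104.5, 201.0], [104.5, 205.0], [105.5, 209.0], [106.5, 213.0], [106.5, 217.0], [107.5, 221.0], [108.5, 225.0], [109.5, 229.0], [109.5, 233.0], [110.5, 237.0], [111.5, 241.0]]
0.235 [-4.02 -4.73] 0.0236
0.24 [-4.02 -4.73] 0.017
0.245 [-4.02 -4.73] 0.0104
[[(552.5, 196), (551.5, 198), (550.5, 200), (549.5, 202), (548.5, 204)], [(217.5, 219), (217.5, 221), (217.5, 223), (216.5, 225), (216.5, 227)]]
[0.6473 0.0398 0.1915]
[0.6507 0.0387 0.1911]
[0.6542 0.0376 0.1908]
```

The final check shows collar 0.1908 against gauge 0.1911, with the bar yaw back at -4.4° (it was -4.5° when locked). As a last look, I'll check that nothing on the mat, tray or bystanders changed.

```bash
python3 - <<'E'
from m import *
s,cs=snap('scene','s4');t,ct=snap('top','t4')
for ref,im in(('s2',s),('scene0',s),('top0',t)):
    a=cv2.imread(f'pics/{ref}.png')[:,:,::-1]
    d=cv2.medianBlur((np.abs(a.astype(int)-im).max(2)>35).astype(np.uint8)*255,3)
    n,l,st,ce=cv2.connectedComponentsWithStats(d); print(ref,[x.tolist() for x in st[1:] if x[4]>12])
print([proj(cs,np.array(X)).round() for X in [(.506,-.005,.05),(.505,.313,.002)]],[proj(ct,np.array(X)).round() for X in [(.506,-.005,.05),(.505,.313,.002)]])
mk=[(.3913,.2359),(.4014,.4031),(.6191,.3919),(.6089,.2216)]
for c,im in((cs,s),(ct,t)):
    m=np.zeros(im.shape[:2],np.uint8);cv2.fillPoly(m,[np.array([proj(c,np.array([*(np.array(p)*.92+np.array([.505,.313])*.08),.002])) for p in mk]).astype(int)],1)
    print('bright on mat',int(((im.max(2)>85)&(m>0)).sum()))
E
```

```text
s2 [[170, 0, 47, 22, 538], [214, 8, 16, 55, 364], [253, 27, 180, 155, 9898], [220, 74, 88, 156, 6459], [160, 102, 4, 7, 19], [295, 108, 8, 14, 57], [164, 115, 5, 6, 17], [290, 122, 4, 4, 14], [174, 127, 7, 6, 26], [288, 130, 5, 7, 18], [297, 144, 6, 7, 15], [304, 144, 9, 6, 20], [290, 153, 61, 33, 779], [306, 159, 5, 8, 20], [333, 188, 6, 8, 22], [343, 203, 10, 9, 41], [351, 212, 56, 48, 631], [289, 228, 13, 10, 60], [320, 230, 8, 8, 34], [404, 235, 12, 8, 50], [327, 239, 10, 10, 49], [400, 250, 4, 5, 14], [331, 259, 7, 8, 17], [316, 261, 12, 11, 46]]
scene0 [[163, 0, 60, 49, 1590], [390, 0, 16, 23, 196], [215, 9, 10, 7, 40], [264, 9, 9, 7, 30], [232, 10, 5, 7, 19], [411, 13, 4, 6, 15], [216, 15, 16, 11, 83], [415, 20, 7, 16, 62], [210, 23, 4, 5, 15], [375, 25, 24, 27, 337], [242, 28, 9, 9, 24], [215, 29, 218, 153, 12357], [264, 33, 7, 5, 20], [194, 37, 17, 32, 194], [259, 36, 25, 10, 87], [407, 42, 7, 8, 33], [175, 46, 11, 12, 84], [271, 47, 5, 5, 13], [189, 53, 11, 6, 39], [161, 102, 5, 7, 25], [164, 107, 17, 25, 192], [235, 116, 9, 13, 83], [242, 130, 31, 21, 255], [274, 141, 45, 
[... 181 characters left out ...]
3, 63, 81, 2030], [293, 233, 6, 4, 16], [289, 237, 16, 13, 98], [326, 239, 11, 11, 69], [299, 253, 9, 10, 49], [374, 254, 5, 4, 14], [266, 258, 6, 5, 19], [316, 261, 13, 11, 50], [307, 264, 8, 10, 50]]
top0 [[245, 146, 101, 288, 17390], [343, 207, 5, 3, 14], [337, 211, 6, 5, 15], [348, 212, 5, 6, 14], [250, 219, 4, 5, 13], [255, 220, 7, 6, 25], [345, 244, 6, 11, 38], [363, 246, 12, 2, 24], [377, 247, 38, 53, 1577], [231, 249, 6, 7, 33], [231, 265, 4, 5, 15], [367, 266, 8, 9, 52], [252, 287, 7, 7, 40], [62, 320, 290, 160, 11938], [303, 435, 27, 14, 137], [372, 442, 3, 12, 31]]
[array([299., 245.]), array([381., 198.])] [array([341., 269.]), array([245., 271.])]
bright on mat 0
bright on mat 0
```

```bash
python3 -c "
from rig import r
print(r.get_obs()['clock'],r.hand_in())"
```

```text
the job is handed in; nothing more can be done
74.525 None
```

I finished the whole sequence and handed the job in at 74.5 s; it reports no verdict, so success isn't confirmed.

- **Parts:** Five kit parts were present (nut, thumb nut, spacer, lug and bracket; the block was absent). They lie in one row on the tray floor. The wrist view after the slide showed them still there, and the final pictures show nothing left on the mat.
- **Carriage:** It went one notch on to the viewing place. The plunger met a stop at its seated height, and a small sideways nudge met 5.4 N after about 2 mm, so the pin holds it.
- **Column:** I twisted it about 0.62 rad, raised it about 33 mm and twisted it back against its stop.
    - **Height:** the collar top measures 0.1908 m and the gauge tip 0.1911 m. Both came from two wrist views, good to about 2 mm.
    - **Lock:** the grip bar's yaw is -4.4°, against -4.5° when first locked.
- **Bystanders:** Before-and-after pictures show no change at the phone, case or tube. The gauge tip height reads the same as before, within about 0.5 mm. The spanner showed no clear change, but the arm's own motion clutters that area of the comparison.

No check failed. The plunger's seating was judged by force and height, because I had no direct reading of it. The last tray check was an automatic picture comparison, with the viewer partly hiding the tray.

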